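# Pull, mark and pack the long stock boxes

### The arm

A 6-joint arm with a two-finger parallel gripper is mounted at the origin on the work surface. World frame = base frame: x ahead of the robot, y to its left, z up, the work surface at z = 0. Lengths are in m, angles in rad, forces in N, time in s.
With the tool pointing down it reaches from about 0.25 to 0.725 m from the base axis. Payload 4 kg.
Tool frame: the origin (TCP) lies at the very end of the fingers, on their centre line; the grasp point (between the pads) lies 19 mm behind it; z points along the fingers, y is the line along which they close (so a half turn about z gives the same grasp; the last joint's range is limited). The gripper opens to 85 mm and grips with 20 to 120 N. Pads are 22 mm wide; open, the fingers measure 114 mm over their backs; the gripper's body (76 mm by 85 mm) begins 54 mm behind the grasp point. The pads swing forward as they close: fully open they stand 13 mm farther back than shut.
Start: joints at [-1.343, 0.241, 0.005, 1.335, 0, 1.571], TCP at [0.113, -0.487, 0.209] pointing down, gripper open.
Joint ranges: [-2.72, 2.72], [-1.05, 1.87], [-1.09, 1.28], [-1.99, 2.15], [-1.42, 1.44], [-3.14, 3.14]. Speed limits (rad/s): [2.79, 2.79, 3.14, 3.14, 3.14, 3.14].

### API

Orientations are given as a unit quaternion [x, y, z, w].
In Python, from workcell import bot gives the robot as it stands.
- The arm moves only by the tool carry_out, never from a script. Its argument "increments" is one flat list of numbers, 5 for each row, row after row: the finger opening in cm, from 0 to 8.54, then the shift along the tool's x, y, z in cm, then the turn about the tool's z in rad. A call has exactly 5 rows; each row shifts and turns the commanded pose from where the row before left it, along the tool's axes as they then stand; what a row does not reach is not made up. A row lasts 1/8 s, in which the tool goes at most 62.5 mm and 10.7 degrees, less where a joint would pass 70% of its speed; a pose out of reach is approached as far as the arm can. A call with a gripper value outside its range is refused whole. The fingers move at their own pace and stop on an object; the grip force is fixed at half the most. Time passes only in rows, so rows that do not move let the fingers close, or fill a call up. It gives the time, the measured TCP pose, the force, the opening and the grip force at its end, in the units of the state.
- bot.get_obs(): the state, without advancing time (a new reading comes with each control period).
- bot.camera(name): name is "scene" or "side" or "wrist"; returns a dict with "pixels" (400x640x3 uint8, blue, green, red), "range_z" (400x640 float32, m along the optical axis (not along the pixel's ray), 0 where there is no reading), "mtx" (3x3 intrinsics, pixels), "eye" and "attitude" of the camera in the world. Camera axes: x right, y down, z forward; pixel columns grow to the right and rows downward; lengths in m; the calibration is good to about 2 mm. A picture is of the moment at which its call begins.
- bot.job_done(): hands the job in; it is judged then, once.
Trained networks look in a picture, given as the dict that the camera call returned (one of the last four; its "shot" number tells which), for a name from the list of things; names that differ only in an ending like _2 or _b are one class to them, and where a whole thing is asked for, a point or a joint stands for the part that bears it (a point fixed in the world has none). Each returns a list of dicts, best first, with "p" (0 to 1); they miss things now and then, are a little off and sometimes report something else, mostly with a low value. They report only what shows in the picture. A call takes as long as a camera call. They do not tell look-alikes from the thing itself.
- bot.find_in(picture, name): "xyz" ([x, y, z] in m, in the coordinates of the camera as it stood for that picture, good to about 4 mm: the middle of the surface that is visible of it).
- bot.regions_of(picture, name): "mask" (400x640 bool, what is visible of it).
- bot.place_of(picture, name): "xyz" ([x, y, z] in m, in the coordinates of the camera as it stood for that picture, good to about 4 mm: a listed point, or the origin of a listed thing).
The state is a dict: "clock": time; "joint_pos": joint angles; "joint_vel": joint speeds; "tau": joint torques, N m; "eef_pos": TCP position; "tool_rot": TCP orientation; "ft_force": force on the tool from outside, world axes, zero at the start; "ft_torque": the same for the moment, N m; "grip_width": finger opening in m; "grasp_force": force on a finger pad.
Only numpy, scipy, OpenCV 4.12 (cv2) and the standard library are available. Lean on these libraries where they do the work, as an engineer would, in place of code of your own. Each camera call takes 0.05 s, during which the arm holds its last target. There are 200 camera calls.

### The job

Lift every long stock box (the 120 mm size) straight up out of the interlocked row and stand it on the bed of the marking press, lengthwise front to back with its handle over the black line. When all the long boxes are on the bed together, press the pedal right down to its stop to mark them and let it come up again; then put all of them upright in the cardboard carton, setting each down gently rather than dropping it. Leave the shorter boxes seated in the row and the other things on the counter alone.

Things in the scene. Friction and masses are not known exactly. Their poses are not given: they have to be found in the camera images.
- rack: dark steel rack, fixed, 138 mm (x) by 294 mm (y). Origin: centre of underside. Floor 8 mm high, front and back lips 26 mm, end blocks 64 mm. Six bays along its y, 42 mm apart from -105 to +105 mm, hold the boxes in any order, box axes parallel to the rack's; one bay may be empty.
- long1: LONG blue box 120 mm long (x), 40 wide (y +-20), body 56 high, about 0.3 kg. Origin: centre of underside, z up. On top, at x 0, y -6, a handle block 30 (x) by 20 (y), 34 high (top at z 90): grip its 30. T-rib down the -y side (to y -34), T-slot on the other. In the row each rib stands in the neighbour's slot, 2 to 3 mm play: lift straight up over 60 to free it. To be marked; None if absent.
- long2: LONG blue box 120 mm long (x), 40 wide (y +-20), body 56 high, about 0.3 kg. Origin: centre of underside, z up. On top, at x 0, y -6, a handle block 30 (x) by 20 (y), 34 high (top at z 90): grip its 30. T-rib down the -y side (to y -34), T-slot on the other. In the row each rib stands in the neighbour's slot, 2 to 3 mm play: lift straight up over 60 to free it. To be marked; None if absent.
- long3: LONG blue box 120 mm long (x), 40 wide (y +-20), body 56 high, about 0.3 kg. Origin: centre of underside, z up. On top, at x 0, y -6, a handle block 30 (x) by 20 (y), 34 high (top at z 90): grip its 30. T-rib down the -y side (to y -34), T-slot on the other. In the row each rib stands in the neighbour's slot, 2 to 3 mm play: lift straight up over 60 to free it. To be marked; None if absent.
- long4: LONG blue box 120 mm long (x), 40 wide (y +-20), body 56 high, about 0.3 kg. Origin: centre of underside, z up. On top, at x 0, y -6, a handle block 30 (x) by 20 (y), 34 high (top at z 90): grip its 30. T-rib down the -y side (to y -34), T-slot on the other. In the row each rib stands in the neighbour's slot, 2 to 3 mm play: lift straight up over 60 to free it. To be marked; None if absent.
- medium: Medium blue box 96 mm long (x), 40 wide (y +-20), body 56 high, about 0.3 kg. Origin: centre of underside, z up. On top, at x 0, y -6, a handle block 30 (x) by 20 (y), 34 high (top at z 90): grip its 30. T-rib down the -y side (to y -34), T-slot on the other. In the row each rib stands in the neighbour's slot, 2 to 3 mm play: lift straight up over 60 to free it. Stays in the row.
- short: Short blue box 72 mm long (x), 40 wide (y +-20), body 56 high, about 0.3 kg. Origin: centre of underside, z up. On top, at x 0, y -6, a handle block 30 (x) by 20 (y), 34 high (top at z 90): grip its 30. T-rib down the -y side (to y -34), T-slot on the other. In the row each rib stands in the neighbour's slot, 2 to 3 mm play: lift straight up over 60 to free it. Stays in the row.
- press: marking press, fixed. Flat steel bed, top 15 mm above the origin, x -75 to +140, y -135 to +135 mm. Origin: on the counter, under the middle of the black line across the bed (x = 0). -x is the front (pedal). Boxes stand lengthwise along x, handles over the line, origins within y +-112 mm; 62 mm apart, all the same way round, suits four. Posts beside it at x 125, 96 mm high.
- stamp_bar (a point): middle of the press's stamp bar, 270 mm wide along the press's y, geared to the pedal. Pedal up: raised at the back, about x 105 mm from the press origin and 165 mm above the counter. Pedal down: just above the box tops (71 mm), over x 35 to 49 mm behind the line, clear of handles that are on the line.
- pedal (a joint): angle of the press's spring pedal in rad: 0 = up (rest), 0.30 = down at its stop. Hinge along the press's y at x -88 mm, 30 mm above the counter; the plate, 75 mm wide, sticks out 100 mm to -x and slopes up 0.33 rad at rest. Springs back; at the pad about 7 N to start it, about 14 N at the stop.
- pedal_pad (a point): top of the black rubber pad on the pedal, 80 mm out from the hinge: the point to press down on (it sinks about 23 mm to the stop). At rest about 63 mm above the counter; moves with the pedal.
- carton: loose open cardboard carton, 0.9 kg, outside 175 mm (x) by 272 mm (y), 45 mm high, walls and floor 5 mm. Origin: centre of its underside; z up. Four long boxes fit side by side, lengthwise along x, 62 mm apart along y, all the same way round.
- oil_bottle: bystander: black plastic bottle 170 mm high, 64 mm across. Origin at the centre of its underside; leave it alone.
- filter_can: bystander: white can 75 mm high, 76 mm across. Origin at the centre of its underside; leave it alone.
- brake_drum: bystander: stepped steel hub disc 100 mm across, 50 mm high. Origin at the centre of its underside; leave it alone.
- bearing_ring: bystander: steel ring 68 mm across, 20 mm high. Origin at the centre of its underside; leave it alone.
- wrench: bystander: steel wrench 170 mm long lying flat. Origin at the centre of its underside (the wrench's middle); leave it alone.
- part_box: bystander: small white paper box 70 x 50 x 40 mm. Origin at the centre of its underside; leave it alone.
Mind the look-alikes: they are no part of the job. What is shaped like the long2 but green, pink or red is not meant.

How it is judged:
On the way, in this order (a step that is already met when the one before it is completed fails the run):
1. all the long boxes stand on the press bed, lengthwise, handles over the line, pedal up (x of long1 in the frame of press between -0.018 and 0.018 m and y of long1 in the frame of press between -0.112 and 0.112 m and z of long1 in the frame of press between 0.009 and 0.023 m and angle between each of long1, long2, long3, long4's own z axis and vertical below 0.1 rad and angle between the x axis of each of long1, long2, long3, long4 and the x axis of press, either way round below 0.25 rad and x of long2 in the frame of press between -0.018 and 0.018 m and y of long2 in the frame of press between -0.112 and 0.112 m and z of long2 in the frame of press between 0.009 and 0.023 m and x of long3 in the frame of press between -0.018 and 0.018 m and y of long3 in the frame of press between -0.112 and 0.112 m and z of long3 in the frame of press between 0.009 and 0.023 m and x of long4 in the frame of press between -0.018 and 0.018 m and y of long4 in the frame of press between -0.112 and 0.112 m and z of long4 in the frame of press between 0.009 and 0.023 m and value of joint pedal below 0.06 rad), for 0.2 s.
2. with all of them on the bed the pedal is pressed down to its stop (x of long1 in the frame of press between -0.018 and 0.018 m and y of long1 in the frame of press between -0.112 and 0.112 m and z of long1 in the frame of press between 0.009 and 0.023 m and angle between each of long1, long2, long3, long4's own z axis and vertical below 0.1 rad and angle between the x axis of each of long1, long2, long3, long4 and the x axis of press, either way round below 0.25 rad and x of long2 in the frame of press between -0.018 and 0.018 m and y of long2 in the frame of press between -0.112 and 0.112 m and z of long2 in the frame of press between 0.009 and 0.023 m and x of long3 in the frame of press between -0.018 and 0.018 m and y of long3 in the frame of press between -0.112 and 0.112 m and z of long3 in the frame of press between 0.009 and 0.023 m and x of long4 in the frame of press between -0.018 and 0.018 m and y of long4 in the frame of press between -0.112 and 0.112 m and z of long4 in the frame of press between 0.009 and 0.023 m and value of joint pedal above 0.27 rad), for 0.2 s.
At the end, for the whole second after the job is handed in: every long box stands upright (within 0.15 rad) and at rest on the floor of the carton, which stands flat on the counter; the medium and short boxes are seated in the row within 15 mm of where they were; the pedal is up (below 0.06 rad) (x of long1 in the frame of carton between -0.08 and 0.08 m and y of long1 in the frame of carton between -0.13 and 0.13 m and z of long1 in the frame of carton between -0.015 and 0.015 m and angle between each of long1, long2, long3, long4's own z axis and vertical below 0.15 rad and linear speed of each of long1, long2, long3, long4 below 0.03 m/s and x of long2 in the frame of carton between -0.08 and 0.08 m and y of long2 in the frame of carton between -0.13 and 0.13 m and z of long2 in the frame of carton between -0.015 and 0.015 m and x of long3 in the frame of carton between -0.08 and 0.08 m and y of long3 in the frame of carton between -0.13 and 0.13 m and z of long3 in the frame of carton between -0.015 and 0.015 m and x of long4 in the frame of carton between -0.08 and 0.08 m and y of long4 in the frame of carton between -0.13 and 0.13 m and z of long4 in the frame of carton between -0.015 and 0.015 m and distance of each of medium, short from where it was at the start of the episode below 0.015 m and angle between each of medium, short's own z axis and vertical below 0.12 rad and value of joint pedal below 0.06 rad and angle between carton's own z axis and vertical below 0.05 rad and height (world z) of carton below 0.01 m); the robot touches nothing.
It fails at once if a shorter box is pulled out of the row (raised over 40 mm) (z of any of medium, short in the frame of rack above 0.048 m).
It fails at once if a long box is dropped (falls unheld from more than about 60 mm) ((linear speed of long1 above 0.8 m/s and height (world z) of long1 above 0.03 m and contact force between the fingers and long1 below 0.2 N) or (linear speed of long2 above 0.8 m/s and height (world z) of long2 above 0.03 m and contact force between the fingers and long2 below 0.2 N) or (linear speed of long3 above 0.8 m/s and height (world z) of long3 above 0.03 m and contact force between the fingers and long3 below 0.2 N) or (linear speed of long4 above 0.8 m/s and height (world z) of long4 above 0.03 m and contact force between the fingers and long4 below 0.2 N)).
It fails at once if a bystander is shifted more than 40 mm or tipped over (distance of any of oil_bottle, filter_can, brake_drum, bearing_ring, wrench, part_box from where it was at the start of the episode above 0.04 m or angle between any of oil_bottle, filter_can, brake_drum, bearing_ring, part_box's own z axis and vertical above 0.5 rad).
Of long1, long2, long3, long4 only 3 to 4 are there at a start; the rules pass over those that are not, and their reading is None.
At some moment in a run one of carton may be knocked a few centimetres aside while the robot is not near it.
It also fails if it takes over 210 s, if anything falls off the work surface, if the arm or the gripper's body presses on something with over 40 N, if the wrist force passes 120 N, or if a joint passes its speed limit or range.

## Working session

There is one attempt and no reset: what is moved stays moved. The work goes in short steps, Python scripts to look and compute and a tool call to move; the robot and the scene stay as the last step left them, time stands still between calls to the robot, and variables do not carry over. Pictures are saved under pics/ and viewed, at most 14 in all, crops included, and the job is handed in when it is done.

Besides the shell and the picture viewer there is one more tool, called after "Emit:" by a JSON object that holds its "api" and its "payload". carry_out: Moves the arm, as the interface text tells. Its arguments: {"type":"object","properties":{"increments":{"type":"array","items":{"type":"number"}}},"required":["increments"]}

```bash
mkdir -p pics; cat > h.py <<'E'
import numpy as np, cv2
from scipy.spatial.transform import Rotation as R
from workcell import bot
def att(c):
    a=np.array(c["attitude"]);return a if a.shape==(3,3) else R.from_quat(a).as_matrix()
def w(c,p): return att(c)@np.array(p)+np.array(c["eye"])
def cloud(c):
    z=c["range_z"];v,u=np.mgrid[:400,:640];K=c["mtx"]
    p=np.stack([(u-K[0,2])/K[0,0]*z,(v-K[1,2])/K[1,1]*z,z],-1)
    q=p@att(c).T+np.array(c["eye"]);q[z==0]=np.nan;return q
E
python3 - <<'E'
from h import *
print(bot.get_obs())
for n in("scene","side"):
    c=bot.camera(n);cv2.imwrite(f"pics/{n}0.png",c["pixels"]);print(n,c["eye"],c["attitude"],c["mtx"])
    for t in "rack long1 medium short press stamp_bar pedal_pad carton oil_bottle filter_can brake_drum bearing_ring wrench part_box".split():
        print(t,[(w(c,d["xyz"]).round(3).tolist(),round(d["p"],2)) for d in bot.place_of(c,t)][:8])
E
```

```text
{'clock': 0.0, 'joint_pos': array([-1.34299254e+00,  2.41386721e-01,  3.72143582e-03,  1.33517197e+00,
       -3.12274778e-06,  1.57082954e+00]), 'joint_vel': array([ 7.76599656e-05,  1.50746597e-04,  7.14031197e-04,  4.69917568e-04,
        1.54689945e-03, -3.33747856e-04]), 'tau': array([ 7.50406143e-04, -3.72318041e+01,  2.52406955e+01,  1.71390432e-02,
        1.12504629e-04, -9.12484893e-06]), 'eef_pos': array([ 0.11276728, -0.48643116,  0.20762503]), 'tool_rot': array([ 9.93521559e-01,  1.13639210e-01, -1.17549608e-04, -1.01367131e-03]), 'ft_force': array([ 0.38824273,  0.20941888, -0.23228268]), 'ft_torque': array([0.0323124 , 0.00913641, 0.01201511]), 'grasp_force': 0.0, 'grip_width': 0.085332640055196}
scene [1.03661101 0.35810997 1.05169042] [ 0.50476112  0.81216071 -0.24628846 -0.15796578] [[420.71087738   0.         324.055072  ]
 [  0.         420.71087738 196.13450266]
 [  0.           0.           1.        ]]
rack [([0.53, 0.302, 0.004], 0.67)]
long1 [([0.47, 0.388, 0.009], 0.92), ([0.428, 0.563, -0.003], 0.9), ([0.519, 0.322, 0.008], 0.84), ([0.213, 0.265, 0.001], 0.
[... 1271 characters left out ...]
, 0.008], 0.57)]
medium [([0.491, 0.35, 0.011], 0.82), ([0.752, 0.221, -0.002], 0.4)]
short [([0.54, 0.281, 0.01], 0.55)]
press [([0.659, -0.038, -0.001], 0.94)]
stamp_bar [([0.764, -0.045, 0.171], 0.75), ([0.556, -0.367, -0.003], 0.69), ([0.355, -0.263, -0.003], 0.2)]
pedal_pad [([0.497, -0.033, 0.065], 0.61)]
carton [([0.555, -0.364, -0.002], 0.87)]
oil_bottle [([0.611, 0.493, -0.0], 0.59), ([0.397, 0.097, -0.001], 0.24)]
filter_can [([0.366, 0.245, -0.001], 0.95)]
brake_drum [([0.753, 0.221, -0.003], 0.96)]
bearing_ring [([0.395, 0.1, 0.001], 0.88), ([0.52, 0.317, 0.005], 0.46)]
wrench [([0.387, -0.121, -0.001], 0.71), ([0.518, 0.317, 0.007], 0.36)]
part_box [([0.354, -0.261, 0.0], 0.65)]
```

View pics/scene0.png

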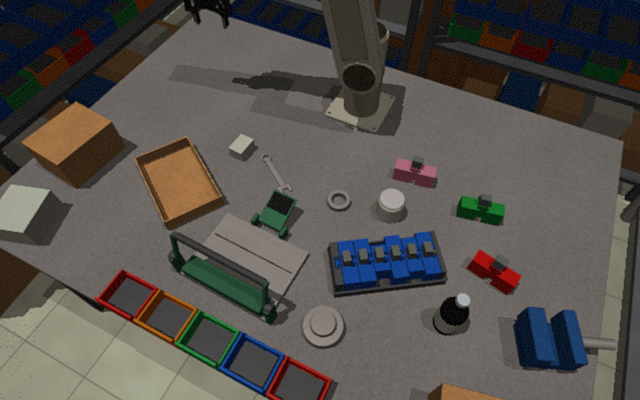

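View pics/side0.png

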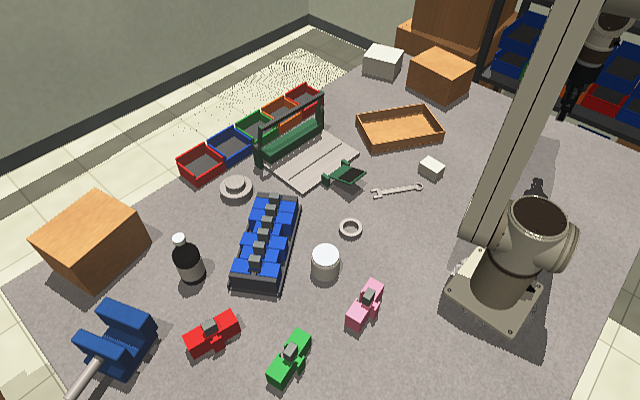

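Both pictures show the rack with six blue boxes (scene ~(390,262)), four of them long, the press in front, and the carton at scene (180,180). There are pink, green and red look-alikes apart. Next I get headings from depth.

```bash
python3 - <<'E'
from h import *
from scipy.ndimage import label
Ps=[];Cs=[]
for n in("scene","side"):
    c=bot.camera(n);Ps.append(cloud(c).reshape(-1,3));Cs.append(c["pixels"].reshape(-1,3))
np.savez("pc.npz",P0=Ps[0],P1=Ps[1])
def sel(P,cx,cy,r,z0,z1):
    return P[(np.hypot(P[:,0]-cx,P[:,1]-cy)<r)&(P[:,2]>z0)&(P[:,2]<z1)]
def rect(q):
    (cx,cy),(a,b),t=cv2.minAreaRect((q[:,:2]*1000).astype(np.float32));return np.round([cx,cy,a,b,t],1),len(q)
ya=np.array([-.551,.8345]);o=np.array([.5285,.301])
for i,P in enumerate(Ps):
    print("cam",i)
    q=sel(P,.53,.302,.18,.088,.106)
    s=(q[:,:2]-o)@ya
    # handles cluster along ya
    idx=np.argsort(s);cuts=np.where(np.diff(s[idx])>.008)[0]
    for g in np.split(idx,cuts+1):
        if len(g)>5: print("handle",len(g),q[g].mean(0).round(4),"s",s[g].mean().round(4),s[g].min().round(3),s[g].max().round(3),rect(q[g])[0])
    b=sel(P,.53,.302,.18,.058,.070)
    sb=(b[:,:2]-o)@ya
    for k in range(6):
        m=b[abs(sb-(-.105+.042*k))<.012]
        if len(m): 
            x=(m[:,:2]-o)@np.array([.8345,.551]);print("body",k,np.percentile(x,[1,99]).round(3))
    print("rackall",rect(sel(P,.53,.302,.18,.03,.075)))
    print("bed",rect(sel(P,.66,-.037,.13,.010,.020)))
    print("bar",rect(sel(P,.765,-.044,.16,.14,.19)))
    q=sel(P,.554,-.361,.2,.040,.05);print("carton",rect(q),np.median(q[:,2]))
E
```

```text
cam 0
handle 97 [0.5922 0.212  0.0958] s -0.1094 -0.119 -0.099 [591.7 212.1  31.2  19.3  35.3]
handle 93 [0.5692 0.2467 0.0962] s -0.0678 -0.077 -0.057 [567.9 246.2  30.6  19.7  32.9]
handle 98 [0.5456 0.2815 0.0961] s -0.0257 -0.036 -0.015 [545.2 281.   31.3  21.1  30.2]
handle 97 [0.5226 0.316  0.0956] s 0.0158 0.007 0.026 [521.8 316.4  30.8  19.8  33.9]
handle 98 [0.4997 0.3511 0.096 ] s 0.0577 0.048 0.069 [498.2 350.9  29.6  20.5  33. ]
handle 112 [0.488  0.3934 0.096 ] s 0.0994 0.089 0.113 [532.4 425.7 170.5  23.4  32.9]
body 0 [-0.056  0.063]
body 1 [-0.058  0.062]
body 2 [-0.034  0.038]
body 3 [-0.17   0.062]
body 4 [-0.145  0.05 ]
body 5 [-0.057  0.062]
rackall (array([497.2, 291.9, 290.3, 313.3,  11.4]), 4508)
bed (array([649.3, -36.9, 259.2, 179.4,  88.2]), 3863)
bar (array([763. , -41.4, 273.5,  26.5,  87.5]), 967)
carton (array([ 506.8, -329.5,  275.4,  286.1,   57.5]), 453) 0.04303615934695926
cam 1
handle 78 [0.5881 0.2123 0.0957] s -0.1069 -0.121 -0.098 [589.7 210.1  29.3  22.4  29.4]
handle 86 [0.5654 0.2467 0.0951] s -0.0657 -0.079 -0.055 [566.6 246.1  29.6  23.   31.9]
handle 87 [0.5422 0.2818 0.0955] s -0.0236 -0.036 -0.014 [543.8 280.5  29.9  22.2  31.7]
handle 92 [0.519  0.316  0.0955] s 0.0178 0.004 0.028 [520.1 315.2  29.4  22.8  38.4]
handle 101 [0.4961 0.3513 0.0955] s 0.0598 0.046 0.068 [498.5 349.5  30.5  22.6  32.7]
handle 118 [0.4864 0.3961 0.0963] s 0.1025 0.089 0.114 [525.2 424.3 159.4  20.9  37.5]
body 0 [-0.058  0.061]
body 1 [-0.057  0.06 ]
body 2 [-0.035  0.037]
body 3 [-0.058  0.06 ]
body 4 [-0.146  0.049]
body 5 [-0.058  0.139]
rackall (array([493. , 293.4, 283. , 312.5,  13.7]), 3721)
bed (array([654.3, -36.9, 257.9, 199.8,  89.4]), 2443)
bar (array([760.4, -40.1, 271.5,  26.1,  87. ]), 477)
carton (array([ 507.9, -331.1,  273.8,  289.2,   57.6]), 330) 0.043011648286792326
```

```bash
python3 - <<'E'
from h import *
c=bot.camera("side");im=c["pixels"][180:300,220:310];cv2.imwrite("pics/rk.png",cv2.resize(im,None,fx=5,fy=5,interpolation=cv2.INTER_CUBIC))
E
```

```text
(no output)
```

View pics/rk.png

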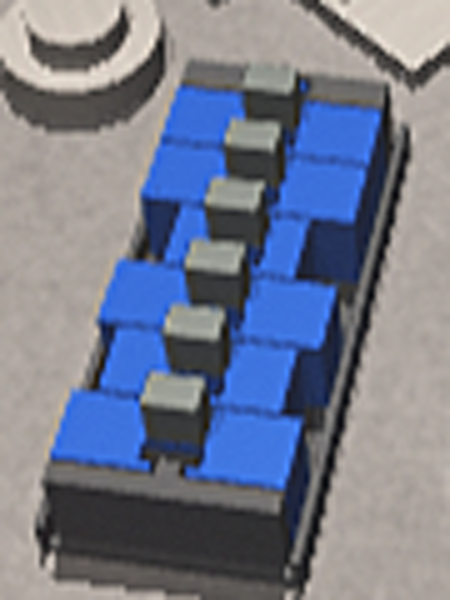

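The crop, reading from the far end (top) to the near end, shows long, long, short, long, medium, long. The slots face the near end, so the box +y points toward −x/+y in the world with a yaw of about 0.588. Next is a planner helper.

```bash
cat >> h.py <<'E'
def pose():
    s=bot.get_obs();r=R.from_quat(s["tool_rot"]).as_matrix()
    return np.array(s["eef_pos"]),np.arctan2(r[1,1],r[0,1]),s   # pos, direction of tool y
def plan(wps,step=5.0,start=None):
    """wps: (x,y,z[m],yaw of tool y,opening cm,[step cm]) or int n = n hold rows. prints calls of 5 rows"""
    p,a,_=pose() if start is None else (np.array(start[:3]),start[3],0)
    p=p.copy();rows=[];g=8.5
    for wp in wps:
        if isinstance(wp,tuple) and len(wp)==2: g=wp[0];rows+= [[g,0,0,0,0]]*wp[1];continue
        t=np.array(wp[:3]);ty=wp[3];g=wp[4];st=wp[5] if len(wp)>5 else step
        da=(ty-a+np.pi)%(2*np.pi)-np.pi
        n=max(1,int(np.ceil(max(np.linalg.norm(t-p)*100/st,abs(da)/.17))))
        for k in range(n):
            da=(ty-a+np.pi)%(2*np.pi)-np.pi
            d=(t-p)/(n-k)*100
            # tool axes: y=(cos a,sin a,0), z=down, x=y cross z
            X=np.array([-np.sin(a),np.cos(a),0]);Y=np.array([np.cos(a),np.sin(a),0]);Z=np.array([0,0,-1.])
            X=np.cross(Y,Z)
            q=1 if k<n-1 else 2
            v=np.round([d@X,d@Y,d@Z],q)+0.; tu=round(-da/(n-k),3 if k==n-1 else 2)+0.
            rows.append([g,*v,tu]);p=p+(v[0]*X+v[1]*Y+v[2]*Z)/100;a-=tu
    while len(rows)%5: rows.append([g,0,0,0,0])
    for i in range(0,len(rows),5): print([float(round(x,3)) for r in rows[i:i+5] for x in r])
BY=.588;H=[(.591,.2115),(.5675,.2463),None,(.5212,.3158),None,(.475,.385)]
PO=np.array([.658,-.037]);PY=-.045
def bed(y): # handle TCP xy for box origin at press (0,y)
    c,s=np.cos(PY),np.sin(PY);return PO+np.array([-s*(y-.006),c*(y-.006)])
E
python3 - <<'E'
from h import *
plan([(*H[0],.21,BY,8.5)])
E
```

```text
[8.5, 3.7, -3.4, 0.0, -0.11, 8.5, 4.0, -2.9, 0.0, -0.11, 8.5, 4.3, -2.5, 0.0, -0.11, 8.5, 4.6, -2.0, 0.0, -0.11, 8.5, 4.7, -1.5, 0.0, -0.11]
[8.5, 4.9, -1.0, 0.0, -0.12, 8.5, 5.0, -0.4, 0.0, -0.11, 8.5, 5.0, 0.2, 0.0, -0.12, 8.5, 4.9, 0.8, 0.0, -0.11, 8.5, 4.8, 1.3, 0.0, -0.12]
[8.5, 4.6, 1.9, 0.0, -0.11, 8.5, 4.4, 2.4, 0.0, -0.12, 8.5, 4.0, 2.9, 0.0, -0.11, 8.5, 3.7, 3.3, 0.0, -0.12, 8.5, 3.3, 3.7, 0.0, -0.11]
[8.5, 2.9, 4.1, -0.1, -0.12, 8.5, 2.33, 4.35, -0.05, -0.111, 8.5, 0.0, 0.0, 0.0, 0.0, 8.5, 0.0, 0.0, 0.0, 0.0, 8.5, 0.0, 0.0, 0.0, 0.0]
```

Emit:
{"api": "carry_out", "payload": {"increments": [8.5,3.7,-3.4,0.0,-0.11,8.5,4.0,-2.9,0.0,-0.11,8.5,4.3,-2.5,0.0,-0.11,8.5,4.6,-2.0,0.0,-0.11,8.5,4.7,-1.5,0.0,-0.11]}}

```text
clock: 2.28
eef_pos: [0.2541, -0.2804, 0.2087]
tool_rot: [0.925, 0.381, 0.0, 0.0]
ft_force: [0.6, -0.3, -0.0]
grip_width: 0.0851
grasp_force: 0.0
```

Emit:
{"api": "carry_out", "payload": {"increments": [8.5,4.9,-1.0,0.0,-0.12,8.5,5.0,-0.4,0.0,-0.11,8.5,5.0,0.2,0.0,-0.12,8.5,4.9,0.8,0.0,-0.11,8.5,4.8,1.3,0.0,-0.12]}}

```text
clock: 2.9
eef_pos: [0.3948, -0.0739, 0.2088]
tool_rot: [0.777, 0.63, 0.0, 0.0]
ft_force: [0.5, -0.4, -0.8]
grip_width: 0.0852
grasp_force: 0.0
```

Emit:
{"api": "carry_out", "payload": {"increments": [8.5,4.6,1.9,0.0,-0.11,8.5,4.4,2.4,0.0,-0.12,8.5,4.0,2.9,0.0,-0.11,8.5,3.7,3.3,0.0,-0.12,8.5,3.3,3.7,0.0,-0.11]}}

```text
clock: 3.52
eef_pos: [0.5356, 0.1308, 0.2085]
tool_rot: [0.569, 0.823, 0.0, 0.0]
ft_force: [0.7, -0.9, 0.8]
grip_width: 0.0849
grasp_force: 0.0
```

Emit:
{"api": "carry_out", "payload": {"increments": [8.5,2.9,4.1,-0.1,-0.12,8.5,2.33,4.35,-0.05,-0.111,8.5,0.0,0.0,0.0,0.0,8.5,0.0,0.0,0.0,0.0,8.5,0.0,0.0,0.0,0.0]}}

```text
clock: 4.15
eef_pos: [0.5906, 0.2104, 0.2105]
tool_rot: [0.472, 0.881, -0.0, 0.0]
ft_force: [0.3, -0.3, 0.0]
grip_width: 0.0849
grasp_force: 0.0
```

```bash
python3 - <<'E'
from h import *
p,a,s=pose();print(p.round(4),round(a,3),s["clock"])
c=bot.camera("wrist");cv2.imwrite("pics/w1.png",c["pixels"]);P=cloud(c).reshape(-1,3)
q=P[(P[:,2]>.088)&(P[:,2]<.104)]
for h in H:
    if h is None: continue
    m=q[np.hypot(q[:,0]-h[0],q[:,1]-h[1])<.024]
    if len(m)>20: print(h,len(m),[np.round(x,4) for x in cv2.minAreaRect((m[:,:2]*1000).astype(np.float32))],m[:,2].mean())
E
```

```text
[0.5906 0.2104 0.2105] 0.587 4.15
(0.591, 0.2115) 814 [array([590.8948, 209.8587]), array([29.433 , 19.5385]), np.float64(34.2967)] 0.09801831914382712
(0.5675, 0.2463) 861 [array([568.0371, 244.8611]), array([29.4863, 19.4478]), np.float64(33.7287)] 0.09840155747199186
(0.5212, 0.3158) 1150 [array([521.9677, 314.1047]), array([30.0171, 19.7651]), np.float64(33.7089)] 0.09818044256528159
```

View pics/w1.png

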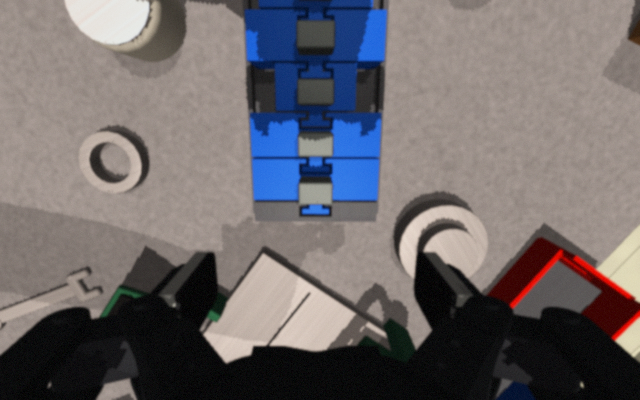

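The wrist picture shows the row dead centre, with the first handle at (316,192). The handle measures (0.591, 0.210), so I go down and grip.

```bash
sed -i 's/^BY=.*/BY=.590;H=[(.5909,.2100),(.568,.245),None,(.522,.3143),None,(.476,.3838)]/' h.py; python3 - <<'E'
from h import *
plan([(*H[0],.10,BY,8.5,4),(*H[0],.068,BY,8.5,1.6),(0,7)])
print();plan([(*H[0],.09,BY,0,1.1),(*H[0],.21,BY,0,3.0),(*bed(-.093),.21,PY,0,5)],start=[*H[0],.068,BY])
print(bed(-.093))
E
```

```text
[8.5, 0.0, 0.0, 3.7, 0.0, 8.5, 0.0, 0.0, 3.7, 0.0, 8.5, -0.04, 0.0, 3.67, -0.004, 8.5, 0.0, 0.0, 1.6, 0.0, 8.5, 0.0, 0.0, 1.6, 0.0]
[0.0, 0.0, 0.0, 0.0, 0.0, 0.0, 0.0, 0.0, 0.0, 0.0, 0.0, 0.0, 0.0, 0.0, 0.0, 0.0, 0.0, 0.0, 0.0, 0.0, 0.0, 0.0, 0.0, 0.0, 0.0]
[0.0, 0.0, 0.0, 0.0, 0.0, 0.0, 0.0, 0.0, 0.0, 0.0, 0.0, 0.0, 0.0, 0.0, 0.0, 0.0, 0.0, 0.0, 0.0, 0.0, 0.0, 0.0, 0.0, 0.0, 0.0]

[0.0, 0.0, 0.0, -1.1, 0.0, 0.0, 0.0, 0.0, -1.1, 0.0, 0.0, 0.0, 0.0, -3.0, 0.0, 0.0, 0.0, 0.0, -3.0, 0.0, 0.0, 0.0, 0.0, -3.0, 0.0]
[0.0, 0.0, 0.0, -3.0, 0.0, 0.0, -4.0, -1.8, 0.0, 0.08, 0.0, -4.2, -1.4, 0.0, 0.08, 0.0, -4.3, -1.1, 0.0, 0.08, 0.0, -4.3, -0.7, 0.0, 0.08]
[0.0, -4.4, -0.4, 0.0, 0.08, 0.0, -4.4, -0.1, 0.0, 0.08, 0.0, -4.4, 0.3, 0.0, 0.08, 0.0, -4.26, 0.67, 0.0, 0.075, 0.0, 0.0, 0.0, 0.0, 0.0]
[ 0.6535465  -0.13589978]
```

Emit:
{"api": "carry_out", "payload": {"increments": [8.5,0,0,3.7,0,8.5,0,0,3.7,0,8.5,-0.04,0,3.67,-0.004,8.5,0,0,1.6,0,8.5,0,0,1.6,0]}}

```text
clock: 4.82
eef_pos: [0.5919, 0.2109, 0.0679]
tool_rot: [0.47, 0.882, 0.001, 0.001]
ft_force: [0.5, -0.1, 0.1]
grip_width: 0.0855
grasp_force: 0.0
```

Emit:
{"api": "carry_out", "payload": {"increments": [0,0,0,0,0,0,0,0,0,0,0,0,0,0,0,0,0,0,0,0,0,0,0,0,0]}}

```text
clock: 5.45
eef_pos: [0.5924, 0.2113, 0.0688]
tool_rot: [0.47, 0.883, 0.001, 0.001]
ft_force: [0.0, -0.9, 6.1]
grip_width: 0.0278
grasp_force: 60.1
```

Emit:
{"api": "carry_out", "payload": {"increments": [0,0,0,-1.1,0,0,0,0,-1.1,0,0,0,0,-3,0,0,0,0,-3,0,0,0,0,-3,0]}}

```text
clock: 6.08
eef_pos: [0.5908, 0.2111, 0.1801]
tool_rot: [0.47, 0.883, -0.0, -0.0]
ft_force: [0.9, 0.4, -2.5]
grip_width: 0.0275
grasp_force: 59.7
```

Emit:
{"api": "carry_out", "payload": {"increments": [0,0,0,-3,0,0,0,0,0,0,0,-4.0,-1.8,0,0.08,0,-4.2,-1.4,0,0.08,0,-4.3,-1.1,0,0.08]}}

```text
clock: 6.7
eef_pos: [0.6141, 0.0797, 0.207]
tool_rot: [0.573, 0.819, -0.001, -0.001]
ft_force: [0.1, 0.2, -3.4]
grip_width: 0.0276
grasp_force: 59.8
```

Emit:
{"api": "carry_out", "payload": {"increments": [0,-4.3,-0.7,0,0.08,0,-4.4,-0.4,0,0.08,0,-4.4,-0.1,0,0.08,0,-4.4,0.3,0,0.08,0,-4.26,0.67,0,0.075]}}

```text
clock: 7.32
eef_pos: [0.6538, -0.1358, 0.2068]
tool_rot: [0.723, 0.691, -0.001, -0.002]
ft_force: [0.7, 0.3, -3.6]
grip_width: 0.0276
grasp_force: 59.8
```

```bash
python3 - <<'E'
from h import *
p,a,s=pose();print(p.round(4),round(a,3),s["clock"],s["ft_force"],s["grip_width"])
c=bot.camera("side");cv2.imwrite("pics/s1.png",c["pixels"]);P=cloud(c).reshape(-1,3)
q=P[(P[:,2]>.085)&(P[:,2]<.115)]
for h in H[1:]:
    if h is None: continue
    m=q[np.hypot(q[:,0]-h[0],q[:,1]-h[1])<.02];print(h,m.mean(0).round(3) if len(m) else 0)
# held box: points with z in expected range near TCP
m=P[(np.hypot(P[:,0]-p[0],P[:,1]-p[1])<.075)&(P[:,2]>.1)&(P[:,2]<.195)];print(m[:,2].min(),np.histogram(m[:,2],bins=np.arange(.1,.23,.01)))
# black line on bed: dark points
C=c["pixels"].reshape(-1,3).astype(int)
b=(abs(P[:,2]-.015)<.004)&(np.hypot(P[:,0]-.658,P[:,1]+.037)<.125);g=C.sum(1)
k=b&(g<.55*np.median(g[b]));k&=(abs(P[:,0]-.658)<.015);L=P[k];print(len(L),np.polyfit(L[:,1],L[:,0],1),L.mean(0))
E
```

```text
[ 0.6538 -0.1358  0.2068] -0.046 7.325 [ 0.74010975  0.33908993 -3.64099742] 0.02762698155961119
(0.568, 0.245) [0.565 0.247 0.094]
(0.522, 0.3143) [0.519 0.317 0.094]
(0.476, 0.3838) [0.472 0.387 0.095]
0.14126210686577334 (array([  0,   0,   0,   0,  49,  93, 100,  98,  96,  58,   0,   0]), array([0.1 , 0.11, 0.12, 0.13, 0.14, 0.15, 0.16, 0.17, 0.18, 0.19, 0.2 ,
       0.21, 0.22]))
86 [0.03954147 0.66102448] [ 0.65845679 -0.06493657  0.01412902]
```

View pics/s1.png

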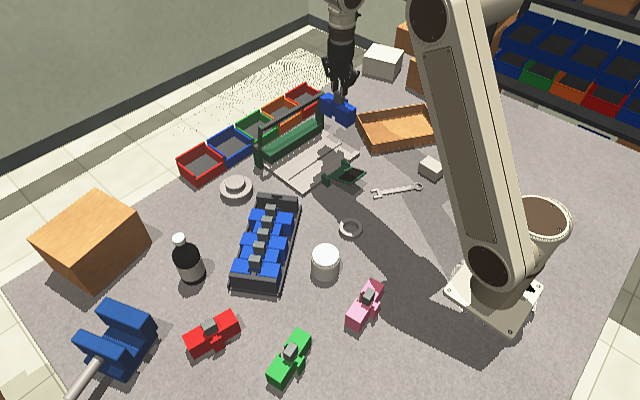

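The picture shows only the one box hanging at (337,108), with the row intact. I set it down.

```bash
sed -i 's/^PO=.*/PO=np.array([.659,-.037]);PY=-.042/' h.py; python3 - <<'E'
from h import *
b=bed(-.093);print(b)
plan([(*b,.10,PY,0,3.6),(*b,.0765,PY,0,1.2)])
print();plan([(8.5,5),(*b,.20,PY,8.5,4.5),(*H[1],.20,BY,8.5,5.5)],start=[*b,.0765,PY])
print();plan([(*H[1],.10,BY,8.5,4),(*H[1],.068,BY,8.5,1.6)],start=[*H[1],.20,BY])
E
```

```text
[ 0.65484322 -0.13591269]
[0.0, 0.2, 0.0, 3.5, 0.0, 0.0, 0.2, 0.0, 3.6, -0.01, 0.0, 0.28, 0.03, 3.53, -0.001, 0.0, 0.0, 0.0, 1.2, 0.0, 0.0, 0.0, 0.0, 1.15, 0.0]

[8.5, 0.0, 0.0, 0.0, 0.0, 8.5, 0.0, 0.0, 0.0, 0.0, 8.5, 0.0, 0.0, 0.0, 0.0, 8.5, 0.0, 0.0, 0.0, 0.0, 8.5, 0.0, 0.0, 0.0, 0.0]
[8.5, 0.0, 0.0, -4.1, 0.0, 8.5, 0.0, 0.0, -4.1, 0.0, 8.5, 0.0, 0.0, -4.15, 0.0, 8.5, 4.7, -1.3, 0.0, -0.08, 8.5, 4.8, -0.9, 0.0, -0.08]
[8.5, 4.9, -0.5, 0.0, -0.08, 8.5, 4.9, -0.1, 0.0, -0.08, 8.5, 4.9, 0.3, 0.0, -0.08, 8.5, 4.8, 0.6, 0.0, -0.08, 8.5, 4.8, 1.0, 0.0, -0.08]
[8.5, 4.62, 1.41, 0.0, -0.072, 8.5, 0.0, 0.0, 0.0, 0.0, 8.5, 0.0, 0.0, 0.0, 0.0, 8.5, 0.0, 0.0, 0.0, 0.0, 8.5, 0.0, 0.0, 0.0, 0.0]

[8.5, 0.0, 0.0, 3.3, 0.0, 8.5, 0.0, 0.0, 3.4, 0.0, 8.5, 0.0, 0.0, 3.3, 0.0, 8.5, 0.0, 0.0, 1.6, 0.0, 8.5, 0.0, 0.0, 1.6, 0.0]
```

```bash
python3 - <<'E'
from h import *
p,a,s=pose();print(p.round(4),round(a,3),s["clock"],s["joint_vel"].round(3))
b=bed(-.093)
plan([(*b,.10,PY,0,3.6),(*b,.0765,PY,0,1.2)])
E
```

```text
[ 0.6542 -0.1427  0.2063] -0.053 7.375 [ 0.029 -0.024 -0.053 -0.011 -0.017 -0.019]
[0.0, 0.2, 0.0, 3.5, 0.0, 0.0, 0.2, 0.0, 3.6, -0.01, 0.0, 0.28, 0.03, 3.53, -0.001, 0.0, 0.0, 0.0, 1.2, 0.0, 0.0, 0.0, 0.0, 1.15, 0.0]
```

Emit:
{"api": "carry_out", "payload": {"increments": [0,0,0,0,0,0,0,0,0,0,0,0,0,0,0,0,0,0,0,0,0,0,0,0,0]}}

```text
clock: 8.0
eef_pos: [0.6547, -0.1339, 0.2095]
tool_rot: [0.722, 0.692, 0.0, 0.0]
ft_force: [0.4, 0.3, -4.0]
grip_width: 0.028
grasp_force: 60.0
```

```bash
python3 - <<'E'
from h import *
p,a,s=pose();print(p.round(4),round(a,3),s["clock"],s["joint_vel"].round(3))
b=bed(-.093)
plan([(*b,.10,PY,0,3.6),(*b,.0765,PY,0,1.2)])
E
```

```text
[ 0.6547 -0.1339  0.2095] -0.042 8.0 [-0.007  0.001  0.004  0.    -0.    -0.001]
[0.0, 0.0, 0.0, 2.7, 0.0, 0.0, -0.1, 0.0, 2.8, 0.0, 0.0, 0.0, 0.0, 2.7, 0.0, 0.0, -0.1, 0.02, 2.75, 0.0, 0.0, 0.0, 0.0, 1.2, 0.0]
[0.0, 0.0, 0.0, 1.15, 0.0, 0.0, 0.0, 0.0, 0.0, 0.0, 0.0, 0.0, 0.0, 0.0, 0.0, 0.0, 0.0, 0.0, 0.0, 0.0, 0.0, 0.0, 0.0, 0.0, 0.0]
```

Emit:
{"api": "carry_out", "payload": {"increments": [0,0,0,2.7,0,0,-0.1,0,2.8,0,0,0,0,2.7,0,0,-0.1,0,2.75,0,0,0,0,1.2,0]}}

```text
clock: 8.62
eef_pos: [0.6532, -0.1362, 0.0859]
tool_rot: [0.722, 0.692, -0.001, -0.001]
ft_force: [-0.4, -0.1, -3.5]
grip_width: 0.028
grasp_force: 59.9
```

Emit:
{"api": "carry_out", "payload": {"increments": [0,0,0,0.7,0,0,0,0,0.5,0,0,0,0,0,0,0,0,0,0,0,0,0,0,0,0]}}

```text
clock: 9.25
eef_pos: [0.6549, -0.1367, 0.0764]
tool_rot: [0.722, 0.692, 0.0, 0.0]
ft_force: [0.1, -0.6, -5.0]
grip_width: 0.0277
grasp_force: 60.0
```

Emit:
{"api": "carry_out", "payload": {"increments": [0,0,0,0.1,0,8.5,0,0,0,0,8.5,0,0,0,0,8.5,0,0,0,0,8.5,0,0,0,0]}}

```text
clock: 9.88
eef_pos: [0.6547, -0.1366, 0.075]
tool_rot: [0.722, 0.692, 0.0, 0.0]
ft_force: [-0.5, -0.8, -0.0]
grip_width: 0.085
grasp_force: 0.0
```

Emit:
{"api": "carry_out", "payload": {"increments": [8.5,0,0,-4.1,0,8.5,0,0,-4.1,0,8.5,0,0,-4.15,0,8.5,4.7,-1.3,0,-0.08,8.5,4.8,-0.9,0,-0.08]}}

```text
clock: 10.5
eef_pos: [0.6331, -0.0411, 0.1992]
tool_rot: [0.664, 0.747, 0.001, 0.001]
ft_force: [0.3, 0.0, 0.2]
grip_width: 0.0848
grasp_force: 0.0
```

Emit:
{"api": "carry_out", "payload": {"increments": [8.5,4.9,-0.5,0,-0.08,8.5,4.9,-0.1,0,-0.08,8.5,4.9,0.3,0,-0.08,8.5,4.8,0.6,0,-0.08,8.5,4.8,1.0,0,-0.08]}}

```text
clock: 11.12
eef_pos: [0.5782, 0.1987, 0.1985]
tool_rot: [0.502, 0.865, 0.0, 0.0]
ft_force: [0.2, -0.3, 0.2]
grip_width: 0.0851
grasp_force: 0.0
```

Emit:
{"api": "carry_out", "payload": {"increments": [8.5,4.6,1.4,0,-0.072,8.5,0,0,0,0,8.5,0,0,0,0,8.5,0,0,0,0,8.5,0,0,0,0]}}

```text
clock: 11.75
eef_pos: [0.5685, 0.2429, 0.1984]
tool_rot: [0.472, 0.881, -0.0, 0.0]
ft_force: [-0.4, 0.7, 0.1]
grip_width: 0.085
grasp_force: 0.0
```

```bash
cat >> h.py <<'E'
def handle(P,h,z=.098,r=.03):
    m=P[(np.hypot(P[:,0]-h[0],P[:,1]-h[1])<r)&(abs(P[:,2]-z)<.008)]
    return ([np.round(x,1) for x in cv2.minAreaRect((m[:,:2]*1000).astype(np.float32))],len(m),m[:,2].mean().round(4)) if len(m)>20 else None
E
python3 - <<'E'
from h import *
p,a,s=pose();print(p.round(4),round(a,3),s["clock"])
P=cloud(bot.camera("wrist")).reshape(-1,3)
for h in H:
    if h: print(handle(P,h,r=.024))
print("bed",handle(cloud(bot.camera("side")).reshape(-1,3),bed(-.093),.105),bed(-.093))
plan([(*H[1],.10,BY,8.5,4),(*H[1],.068,BY,8.5,1.6)])
E
```

```text
[0.5685 0.2429 0.1984] 0.587 11.75
None
([array([568. , 244.8]), array([29.9, 19.8]), np.float64(33.1)], 891, np.float64(0.0982))
([array([521.8, 314.2]), array([29.4, 19.4]), np.float64(33.8)], 1077, np.float64(0.0984))
None
bed ([array([ 653.1, -135.7]), array([20.4, 30. ]), np.float64(86.8)], 48, np.float64(0.1021)) [ 0.65484322 -0.13591269]
[8.5, 0.1, 0.0, 3.3, 0.0, 8.5, 0.0, 0.0, 3.3, 0.0, 8.5, 0.07, 0.07, 3.24, -0.003, 8.5, 0.0, 0.0, 1.6, 0.0, 8.5, 0.0, 0.0, 1.6, 0.0]
```

Emit:
{"api": "carry_out", "payload": {"increments": [8.5,0.1,0,3.3,0,8.5,0,0,3.3,0,8.5,0.07,0,3.2,0,8.5,0,0,1.6,0,8.5,0,0,1.6,0]}}

```text
clock: 12.48
eef_pos: [0.5677, 0.2455, 0.0682]
tool_rot: [0.472, 0.882, 0.0, 0.0]
ft_force: [0.5, 0.1, 0.5]
grip_width: 0.0849
grasp_force: 0.0
```

Emit:
{"api": "carry_out", "payload": {"increments": [0,0,0,0,0,0,0,0,0,0,0,0,0,0,0,0,0,0,0,0,0,0,0,0,0]}}

```text
clock: 13.1
eef_pos: [0.5679, 0.2458, 0.0697]
tool_rot: [0.471, 0.882, 0.001, 0.001]
ft_force: [-1.2, -1.0, 6.1]
grip_width: 0.0275
grasp_force: 59.5
```

Emit:
{"api": "carry_out", "payload": {"increments": [0,0,0,-1.1,0,0,0,0,-1.1,0,0,0,0,-3,0,0,0,0,-3,0,0,0,0,-3,0]}}

```text
clock: 13.72
eef_pos: [0.5668, 0.2455, 0.1813]
tool_rot: [0.471, 0.882, -0.0, -0.0]
ft_force: [0.8, -0.5, -4.0]
grip_width: 0.0274
grasp_force: 59.7
```

```bash
python3 - <<'E'
from h import *
p,a,s=pose();print(p.round(4),s["ft_force"],s["grip_width"]);b=bed(-.031)
P=cloud(bot.camera("side")).reshape(-1,3)
for h in [(.545,.2797),H[3]]: print(handle(P,h,r=.022))
plan([(*p[:2],.21,a,0,3),(*b,.21,PY,0,4.5),(0,4)])
print();plan([(*b,.10,PY,0,2.8),(*b,.0760,PY,0,1.2),(0,2),(8.5,4),(*b,.20,PY,8.5,4.5),(*H[3],.20,BY,8.5,5.),(8.5,4)],start=[*b,.21,PY])
E
```

```text
[0.5668 0.2455 0.1813] [ 0.79890607 -0.47347335 -3.96524635] 0.027389100258016164
([array([544.1, 279.7]), array([29. , 22.3]), np.float64(28.6)], 80, np.float64(0.096))
([array([520.4, 315.7]), array([29.5, 20.6]), np.float64(33.2)], 87, np.float64(0.0959))
[0.0, 0.04, -0.23, -2.37, 0.0, 0.0, -3.9, -1.3, 0.0, 0.08, 0.0, -4.0, -1.0, 0.0, 0.08, 0.0, -4.1, -0.6, 0.0, 0.08, 0.0, -4.2, -0.3, 0.0, 0.08]
[0.0, -4.2, 0.0, 0.0, 0.08, 0.0, -4.1, 0.4, 0.0, 0.08, 0.0, -4.1, 0.7, 0.0, 0.08, 0.0, -4.0, 1.05, 0.0, 0.071, 0.0, 0.0, 0.0, 0.0, 0.0]
[0.0, 0.0, 0.0, 0.0, 0.0, 0.0, 0.0, 0.0, 0.0, 0.0, 0.0, 0.0, 0.0, 0.0, 0.0, 0.0, 0.0, 0.0, 0.0, 0.0, 0.0, 0.0, 0.0, 0.0, 0.0]

[0.0, 0.0, 0.0, 2.7, 0.0, 0.0, 0.0, 0.0, 2.8, 0.0, 0.0, 0.0, 0.0, 2.7, 0.0, 0.0, 0.0, 0.0, 2.8, 0.0, 0.0, 0.0, 0.0, 0.8, 0.0]
[0.0, 0.0, 0.0, 0.8, 0.0, 0.0, 0.0, 0.0, 0.8, 0.0, 0.0, 0.0, 0.0, 0.0, 0.0, 0.0, 0.0, 0.0, 0.0, 0.0, 8.5, 0.0, 0.0, 0.0, 0.0]
[8.5, 0.0, 0.0, 0.0, 0.0, 8.5, 0.0, 0.0, 0.0, 0.0, 8.5, 0.0, 0.0, 0.0, 0.0, 8.5, 0.0, 0.0, -4.1, 0.0, 8.5, 0.0, 0.0, -4.2, 0.0]
[8.5, 0.0, 0.0, -4.1, 0.0, 8.5, 4.2, -1.7, 0.0, -0.07, 8.5, 4.4, -1.4, 0.0, -0.07, 8.5, 4.4, -1.1, 0.0, -0.07, 8.5, 4.5, -0.8, 0.0, -0.07]
[8.5, 4.6, -0.4, 0.0, -0.07, 8.5, 4.6, -0.1, 0.0, -0.07, 8.5, 4.5, 0.2, 0.0, -0.07, 8.5, 4.5, 0.5, 0.0, -0.07, 8.5, 4.54, 0.86, 0.0, -0.072]
[8.5, 0.0, 0.0, 0.0, 0.0, 8.5, 0.0, 0.0, 0.0, 0.0, 8.5, 0.0, 0.0, 0.0, 0.0, 8.5, 0.0, 0.0, 0.0, 0.0, 8.5, 0.0, 0.0, 0.0, 0.0]
```

Emit:
{"api": "carry_out", "payload": {"increments": [0,0,0,-2.5,0,0,-3.9,-1.3,0,0.08,0,-4.0,-1.0,0,0.08,0,-4.1,-0.6,0,0.08,0,-4.2,-0.3,0,0.08]}}

```text
clock: 14.4
eef_pos: [0.6118, 0.0847, 0.2046]
tool_rot: [0.607, 0.795, -0.0, -0.0]
ft_force: [0.5, 0.5, -3.3]
grip_width: 0.0273
grasp_force: 59.8
```

Emit:
{"api": "carry_out", "payload": {"increments": [0,-4.2,0,0,0.08,0,-4.1,0.4,0,0.08,0,-4.1,0.7,0,0.08,0,-4.0,1.0,0,0.071,0,0,0,0,0]}}

```text
clock: 15.02
eef_pos: [0.6573, -0.0774, 0.2038]
tool_rot: [0.724, 0.69, -0.001, -0.0]
ft_force: [-0.4, 1.5, -3.2]
grip_width: 0.0278
grasp_force: 59.9
```

Emit:
{"api": "carry_out", "payload": {"increments": [0,0,0,0,0,0,0,0,0,0,0,0,0,0,0,0,0,0,0,0,0,0,0,0,0]}}

```text
clock: 15.65
eef_pos: [0.6572, -0.0735, 0.2054]
tool_rot: [0.722, 0.692, 0.0, 0.0]
ft_force: [0.6, 0.1, -3.9]
grip_width: 0.0279
grasp_force: 59.9
```

```bash
python3 - <<'E'
from h import *
p,a,s=pose();b=bed(-.031);print(b)
plan([(*b,.10,PY,0,2.8),(*b,.0765,PY,0,1.2),(0,2)])
E
```

```text
[ 0.65744646 -0.07396737]
[0.0, 0.0, 0.0, 2.6, 0.0, 0.0, 0.0, 0.0, 2.6, 0.0, 0.0, 0.0, 0.0, 2.7, 0.0, 0.0, -0.05, 0.03, 2.64, 0.001, 0.0, 0.0, 0.0, 1.2, 0.0]
[0.0, 0.0, 0.0, 1.15, 0.0, 0.0, 0.0, 0.0, 0.0, 0.0, 0.0, 0.0, 0.0, 0.0, 0.0, 0.0, 0.0, 0.0, 0.0, 0.0, 0.0, 0.0, 0.0, 0.0, 0.0]
```

Emit:
{"api": "carry_out", "payload": {"increments": [0,0,0,2.6,0,0,0,0,2.6,0,0,0,0,2.7,0,0,-0.05,0,2.65,0,0,0,0,1.2,0]}}

```text
clock: 16.27
eef_pos: [0.6559, -0.0742, 0.0859]
tool_rot: [0.722, 0.692, -0.001, -0.001]
ft_force: [-0.2, 0.2, -4.1]
grip_width: 0.0277
grasp_force: 59.9
```

Emit:
{"api": "carry_out", "payload": {"increments": [0,0,0,0.7,0,0,0,0,0.5,0,0,0,0,0,0,8.5,0,0,0,0,8.5,0,0,0,0]}}

```text
clock: 16.9
eef_pos: [0.6581, -0.0745, 0.077]
tool_rot: [0.722, 0.692, 0.001, 0.001]
ft_force: [-0.0, -0.2, 0.5]
grip_width: 0.0632
grasp_force: 0.0
```

Emit:
{"api": "carry_out", "payload": {"increments": [8.5,0,0,0,0,8.5,0,0,0,0,8.5,0,0,0,0,8.5,0,0,-4.1,0,8.5,0,0,-4.2,0]}}

```text
clock: 17.52
eef_pos: [0.6565, -0.0743, 0.1588]
tool_rot: [0.722, 0.692, -0.001, -0.001]
ft_force: [-0.2, -0.6, 0.1]
grip_width: 0.085
grasp_force: 0.0
```

Emit:
{"api": "carry_out", "payload": {"increments": [8.5,0,0,-4.1,0,8.5,4.2,-1.7,0,-0.07,8.5,4.4,-1.4,0,-0.07,8.5,4.4,-1.1,0,-0.07,8.5,4.5,-0.8,0,-0.07]}}

```text
clock: 18.15
eef_pos: [0.5955, 0.0989, 0.1999]
tool_rot: [0.617, 0.787, 0.0, 0.0]
ft_force: [1.0, 0.5, -0.3]
grip_width: 0.0846
grasp_force: 0.0
```

Emit:
{"api": "carry_out", "payload": {"increments": [8.5,4.6,-0.4,0,-0.07,8.5,4.6,-0.1,0,-0.07,8.5,4.5,0.2,0,-0.07,8.5,4.5,0.5,0,-0.07,8.5,4.5,0.9,0,-0.072]}}

```text
clock: 18.77
eef_pos: [0.5217, 0.3151, 0.1999]
tool_rot: [0.47, 0.883, 0.0, 0.0]
ft_force: [0.3, -0.3, 0.7]
grip_width: 0.0848
grasp_force: 0.0
```

Emit:
{"api": "carry_out", "payload": {"increments": [8.5,0,0,0,0,8.5,0,0,0,0,8.5,0,0,0,0,8.5,0,0,0,0,8.5,0,0,0,0]}}

```text
clock: 19.4
eef_pos: [0.5226, 0.313, 0.1999]
tool_rot: [0.472, 0.882, 0.0, 0.0]
ft_force: [0.4, 0.3, -0.5]
grip_width: 0.085
grasp_force: 0.0
```

```bash
python3 - <<'E'
from h import *
p,a,s=pose();print(p.round(4),round(a,3))
P=cloud(bot.camera("wrist")).reshape(-1,3)
for h in H:
    if h: print(handle(P,h,r=.024))
Q=cloud(bot.camera("side")).reshape(-1,3)
for y in(-.093,-.031): print("bed",handle(Q,bed(y),.105),bed(y))
plan([(*H[3],.10,BY,8.5,4),(*H[3],.068,BY,8.5,1.6)])
E
```

```text
[0.5226 0.313  0.1999] 0.589
None
None
([array([521.7, 315. ]), array([29.5, 19.7]), np.float64(33.9)], 879, np.float64(0.0981))
([array([475.4, 384.4]), array([30.1, 19.1]), np.float64(33.8)], 1033, np.float64(0.0985))
bed ([array([ 652.2, -136. ]), array([29.5, 22.4]), np.float64(0.4)], 50, np.float64(0.1028)) [ 0.65484322 -0.13591269]
bed ([array([656.6, -73.1]), array([20.6, 32.2]), np.float64(88.3)], 54, np.float64(0.1026)) [ 0.65744646 -0.07396737]
[8.5, 0.0, 0.0, 3.3, 0.0, 8.5, 0.1, 0.0, 3.3, 0.0, 8.5, 0.01, 0.01, 3.39, -0.001, 8.5, 0.0, 0.0, 1.6, 0.0, 8.5, 0.0, 0.0, 1.6, 0.0]
```

Emit:
{"api": "carry_out", "payload": {"increments": [8.5,0,0,3.3,0,8.5,0.1,0,3.3,0,8.5,0.05,0,3.4,0,8.5,0,0,1.6,0,8.5,0,0,1.6,0]}}

```text
clock: 20.12
eef_pos: [0.522, 0.3152, 0.0677]
tool_rot: [0.471, 0.882, 0.0, 0.0]
ft_force: [0.1, 0.4, 0.4]
grip_width: 0.085
grasp_force: 0.0
```

Emit:
{"api": "carry_out", "payload": {"increments": [0,0,0,0,0,0,0,0,0,0,0,0,0,0,0,0,0,0,0,0,0,0,0,0,0]}}

```text
clock: 20.75
eef_pos: [0.5222, 0.3154, 0.0692]
tool_rot: [0.471, 0.882, 0.001, 0.001]
ft_force: [-0.5, -0.7, 6.2]
grip_width: 0.0276
grasp_force: 59.5
```

Emit:
{"api": "carry_out", "payload": {"increments": [0,0,0,-0.7,0,0,0,0,-0.7,0,0,0,0,-0.7,0,0,0,0,0,0,0,0,0,0,0]}}

```text
clock: 21.38
eef_pos: [0.5213, 0.3149, 0.0886]
tool_rot: [0.471, 0.882, -0.0, -0.0]
ft_force: [0.4, -0.6, -2.7]
grip_width: 0.0278
grasp_force: 59.4
```

```bash
python3 - <<'E'
from h import *
p,a,s=pose();print(p.round(4),s["ft_force"],s["grip_width"]);b=bed(.031)
P=cloud(bot.camera("side")).reshape(-1,3);Q=cloud(bot.camera("scene")).reshape(-1,3)
for h in [(.545,.2797),(.4988,.3495)]: print(handle(P,h,r=.022),handle(Q,h,r=.022))
plan([(*p[:2],.208,a,0,2.6),(*b,.208,PY,0,4.5),(0,4)])
E
```

```text
[0.5213 0.3149 0.0886] [ 0.35829833 -0.56826772 -2.73817671] 0.027772956024286963
([array([550. , 288.3]), array([ 8.6, 15.7]), np.float64(45.9)], 21, np.float64(0.0959)) ([array([544.5, 281.4]), array([30.1, 20.3]), np.float64(32.7)], 95, np.float64(0.0963))
([array([497.3, 350.3]), array([30.1, 22.6]), np.float64(27.9)], 91, np.float64(0.0959)) ([array([494.5, 355.4]), array([30.6,  9.4]), np.float64(37.3)], 31, np.float64(0.0957))
[0.0, 0.0, 0.0, -2.4, 0.0, 0.0, 0.0, 0.0, -2.4, 0.0, 0.0, 0.0, 0.0, -2.4, 0.0, 0.0, 0.0, 0.0, -2.4, 0.0, 0.0, 0.0, 0.02, -2.36, 0.0]
[0.0, -4.4, -0.8, 0.0, 0.08, 0.0, -4.4, -0.5, 0.0, 0.08, 0.0, -4.4, -0.1, 0.0, 0.08, 0.0, -4.4, 0.2, 0.0, 0.08, 0.0, -4.4, 0.6, 0.0, 0.08]
[0.0, -4.4, 0.9, 0.0, 0.08, 0.0, -4.3, 1.3, 0.0, 0.08, 0.0, -4.09, 1.58, 0.0, 0.072, 0.0, 0.0, 0.0, 0.0, 0.0, 0.0, 0.0, 0.0, 0.0, 0.0]
[0.0, 0.0, 0.0, 0.0, 0.0, 0.0, 0.0, 0.0, 0.0, 0.0, 0.0, 0.0, 0.0, 0.0, 0.0, 0.0, 0.0, 0.0, 0.0, 0.0, 0.0, 0.0, 0.0, 0.0, 0.0]
```

Neighbours stayed seated, so I carry on.

Emit:
{"api": "carry_out", "payload": {"increments": [0,0,0,-2.4,0,0,0,0,-2.4,0,0,0,0,-2.4,0,0,0,0,-2.4,0,0,0,0,-2.4,0]}}

```text
clock: 22.1
eef_pos: [0.5212, 0.3149, 0.2092]
tool_rot: [0.471, 0.882, -0.0, -0.0]
ft_force: [0.5, 0.1, -3.3]
grip_width: 0.0276
grasp_force: 59.7
```

Emit:
{"api": "carry_out", "payload": {"increments": [0,-4.4,-0.8,0,0.08,0,-4.4,-0.5,0,0.08,0,-4.4,-0.1,0,0.08,0,-4.4,0.2,0,0.08,0,-4.4,0.6,0,0.08]}}

```text
clock: 22.72
eef_pos: [0.6085, 0.11, 0.2085]
tool_rot: [0.638, 0.77, -0.0, -0.0]
ft_force: [-0.3, 0.4, -3.7]
grip_width: 0.0276
grasp_force: 59.7
```

Emit:
{"api": "carry_out", "payload": {"increments": [0,-4.4,0.9,0,0.08,0,-4.3,1.3,0,0.08,0,-4.1,1.6,0,0.072,0,0,0,0,0,0,0,0,0,0]}}

```text
clock: 23.35
eef_pos: [0.6599, -0.012, 0.2082]
tool_rot: [0.722, 0.692, -0.0, -0.001]
ft_force: [0.1, 0.2, -2.2]
grip_width: 0.0278
grasp_force: 59.9
```

Emit:
{"api": "carry_out", "payload": {"increments": [0,0,0,0,0,0,0,0,0,0,0,0,0,0,0,0,0,0,0,0,0,0,0,0,0]}}

```text
clock: 23.98
eef_pos: [0.6603, -0.0119, 0.2089]
tool_rot: [0.722, 0.692, 0.0, 0.0]
ft_force: [0.0, -0.5, -2.2]
grip_width: 0.0275
grasp_force: 59.9
```

```bash
python3 - <<'E'
from h import *
p,a,s=pose();b=bed(.031);print(b)
plan([(*b,.10,PY,0,2.8),(*b,.0765,PY,0,1.2),(0,2)])
H5=(.4755,.3845);b=[*b[:2]]
print();plan([(*b,.20,PY,8.5,4.5),(*H5,.20,BY,8.5,5.),(8.5,4)],start=[*b,.0765,PY])
E
```

```text
[ 0.66004969 -0.01202205]
[0.0, 0.0, 0.0, 2.7, 0.0, 0.0, 0.0, 0.0, 2.7, 0.0, 0.0, 0.0, 0.0, 2.7, 0.0, 0.0, -0.02, -0.02, 2.79, 0.0, 0.0, 0.0, 0.0, 1.2, 0.0]
[0.0, 0.0, 0.0, 1.15, 0.0, 0.0, 0.0, 0.0, 0.0, 0.0, 0.0, 0.0, 0.0, 0.0, 0.0, 0.0, 0.0, 0.0, 0.0, 0.0, 0.0, 0.0, 0.0, 0.0, 0.0]

[8.5, 0.0, 0.0, -4.1, 0.0, 8.5, 0.0, 0.0, -4.1, 0.0, 8.5, 0.0, 0.0, -4.15, 0.0, 8.5, 4.3, -2.2, 0.0, -0.07, 8.5, 4.5, -1.9, 0.0, -0.07]
[8.5, 4.6, -1.6, 0.0, -0.07, 8.5, 4.7, -1.3, 0.0, -0.07, 8.5, 4.8, -1.0, 0.0, -0.07, 8.5, 4.8, -0.6, 0.0, -0.07, 8.5, 4.8, -0.3, 0.0, -0.07]
[8.5, 4.9, 0.1, 0.0, -0.07, 8.5, 4.81, 0.34, 0.0, -0.072, 8.5, 0.0, 0.0, 0.0, 0.0, 8.5, 0.0, 0.0, 0.0, 0.0, 8.5, 0.0, 0.0, 0.0, 0.0]
[8.5, 0.0, 0.0, 0.0, 0.0, 8.5, 0.0, 0.0, 0.0, 0.0, 8.5, 0.0, 0.0, 0.0, 0.0, 8.5, 0.0, 0.0, 0.0, 0.0, 8.5, 0.0, 0.0, 0.0, 0.0]
```

Emit:
{"api": "carry_out", "payload": {"increments": [0,0,0,2.7,0,0,0,0,2.7,0,0,0,0,2.7,0,0,0,0,2.8,0,0,0,0,1.2,0]}}

```text
clock: 24.6
eef_pos: [0.6589, -0.0121, 0.0857]
tool_rot: [0.722, 0.692, -0.001, -0.001]
ft_force: [0.1, -0.7, -2.8]
grip_width: 0.0275
grasp_force: 59.9
```

Emit:
{"api": "carry_out", "payload": {"increments": [0,0,0,0.7,0,0,0,0,0.5,0,0,0,0,0,0,8.5,0,0,0,0,8.5,0,0,0,0]}}

```text
clock: 25.22
eef_pos: [0.6611, -0.012, 0.077]
tool_rot: [0.722, 0.692, 0.001, 0.001]
ft_force: [0.0, 1.4, 0.1]
grip_width: 0.0629
grasp_force: 0.0
```

Emit:
{"api": "carry_out", "payload": {"increments": [8.5,0,0,0,0,8.5,0,0,0,0,8.5,0,0,0,0,8.5,0,0,0,0,8.5,0,0,0,0]}}

```text
clock: 25.85
eef_pos: [0.6603, -0.012, 0.0757]
tool_rot: [0.722, 0.692, -0.0, -0.0]
ft_force: [0.7, -0.3, 0.8]
grip_width: 0.0854
grasp_force: 0.0
```

Emit:
{"api": "carry_out", "payload": {"increments": [8.5,0,0,-4.1,0,8.5,0,0,-4.1,0,8.5,0,0,-4.15,0,8.5,4.3,-2.2,0,-0.07,8.5,4.5,-1.9,0,-0.07]}}

```text
clock: 26.48
eef_pos: [0.6201, 0.0767, 0.2001]
tool_rot: [0.671, 0.741, 0.001, 0.001]
ft_force: [-0.2, 1.0, -0.4]
grip_width: 0.0849
grasp_force: 0.0
```

Emit:
{"api": "carry_out", "payload": {"increments": [8.5,4.6,-1.6,0,-0.07,8.5,4.7,-1.3,0,-0.07,8.5,4.8,-1.0,0,-0.07,8.5,4.8,-0.6,0,-0.07,8.5,4.8,-0.3,0,-0.07]}}

```text
clock: 27.1
eef_pos: [0.5162, 0.2978, 0.1995]
tool_rot: [0.531, 0.847, 0.0, 0.0]
ft_force: [1.5, 0.4, -0.1]
grip_width: 0.0848
grasp_force: 0.0
```

Emit:
{"api": "carry_out", "payload": {"increments": [8.5,4.9,0.1,0,-0.07,8.5,4.8,0.3,0,-0.072,8.5,0,0,0,0,8.5,0,0,0,0,8.5,0,0,0,0]}}

```text
clock: 27.72
eef_pos: [0.4761, 0.3831, 0.1994]
tool_rot: [0.472, 0.882, -0.0, 0.0]
ft_force: [-0.0, -0.4, -0.2]
grip_width: 0.0851
grasp_force: 0.0
```

Emit:
{"api": "carry_out", "payload": {"increments": [8.5,0,0,0,0,8.5,0,0,0,0,8.5,0,0,0,0,8.5,0,0,0,0,8.5,0,0,0,0]}}

```text
clock: 28.35
eef_pos: [0.4755, 0.3842, 0.1993]
tool_rot: [0.471, 0.882, -0.0, 0.0]
ft_force: [-0.6, 0.9, -0.1]
grip_width: 0.0851
grasp_force: 0.0
```

```bash
python3 - <<'E'
from h import *
p,a,s=pose();print(p.round(4),round(a,3))
P=cloud(bot.camera("wrist")).reshape(-1,3)
H5=(.4755,.3845);print(handle(P,H5,r=.024))
Q=cloud(bot.camera("side")).reshape(-1,3)
for y in(-.093,-.031,.031): print("bed",handle(Q,bed(y),.105),bed(y))
plan([(*H5,.10,BY,8.5,4),(*H5,.068,BY,8.5,1.6)])
b=bed(.093);print();plan([(*H5,.10,BY,0,1),(*H5,.205,BY,0,2.6),(*b,.205,PY,0,4.5),(0,4)],start=[*H5,.068,BY])
E
```

```text
[0.4755 0.3842 0.1993] 0.59
([array([475.3, 385. ]), array([29.5, 19.7]), np.float64(33.7)], 888, np.float64(0.0981))
bed ([array([ 653.1, -135.5]), array([20.1, 30.6]), np.float64(86.3)], 50, np.float64(0.1026)) [ 0.65484322 -0.13591269]
bed ([array([656.9, -72.6]), array([32.4, 24.1]), np.float64(2.3)], 54, np.float64(0.1025)) [ 0.65744646 -0.07396737]
bed ([array([659.2, -11.4]), array([30.8, 20.6]), np.float64(5.7)], 56, np.float64(0.1027)) [ 0.66004969 -0.01202205]
[8.5, 0.0, 0.0, 3.3, 0.0, 8.5, 0.0, 0.0, 3.3, 0.0, 8.5, 0.02, 0.02, 3.33, 0.0, 8.5, 0.0, 0.0, 1.1, 0.0, 8.5, 0.0, 0.0, 1.1, 0.0]
[8.5, 0.0, 0.0, 1.0, 0.0, 8.5, 0.0, 0.0, 0.0, 0.0, 8.5, 0.0, 0.0, 0.0, 0.0, 8.5, 0.0, 0.0, 0.0, 0.0, 8.5, 0.0, 0.0, 0.0, 0.0]

[0.0, 0.0, 0.0, -0.8, 0.0, 0.0, 0.0, 0.0, -0.8, 0.0, 0.0, 0.0, 0.0, -0.8, 0.0, 0.0, 0.0, 0.0, -0.8, 0.0, 0.0, 0.0, 0.0, -2.1, 0.0]
[0.0, 0.0, 0.0, -2.1, 0.0, 0.0, 0.0, 0.0, -2.1, 0.0, 0.0, 0.0, 0.0, -2.1, 0.0, 0.0, 0.0, 0.0, -2.1, 0.0, 0.0, -4.2, -0.3, 0.0, 0.07]
[0.0, -4.3, 0.0, 0.0, 0.07, 0.0, -4.3, 0.2, 0.0, 0.07, 0.0, -4.2, 0.5, 0.0, 0.07, 0.0, -4.2, 0.9, 0.0, 0.07, 0.0, -4.1, 1.1, 0.0, 0.07]
[0.0, -4.0, 1.4, 0.0, 0.07, 0.0, -3.9, 1.7, 0.0, 0.07, 0.0, -3.77, 1.99, 0.0, 0.072, 0.0, 0.0, 0.0, 0.0, 0.0, 0.0, 0.0, 0.0, 0.0, 0.0]
[0.0, 0.0, 0.0, 0.0, 0.0, 0.0, 0.0, 0.0, 0.0, 0.0, 0.0, 0.0, 0.0, 0.0, 0.0, 0.0, 0.0, 0.0, 0.0, 0.0, 0.0, 0.0, 0.0, 0.0, 0.0]
```

Emit:
{"api": "carry_out", "payload": {"increments": [8.5,0,0,3.3,0,8.5,0,0,3.3,0,8.5,0,0,3.3,0,8.5,0,0,1.6,0,8.5,0,0,1.6,0]}}

```text
clock: 29.08
eef_pos: [0.4759, 0.3845, 0.0681]
tool_rot: [0.471, 0.882, 0.0, 0.0]
ft_force: [0.9, -0.1, -0.3]
grip_width: 0.0846
grasp_force: 0.0
```

Emit:
{"api": "carry_out", "payload": {"increments": [0,0,0,0,0,0,0,0,0,0,0,0,0,0,0,0,0,0,0,0,0,0,0,0,0]}}

```text
clock: 29.7
eef_pos: [0.4762, 0.3847, 0.0697]
tool_rot: [0.471, 0.882, 0.001, 0.0]
ft_force: [-2.4, -1.7, 5.3]
grip_width: 0.028
grasp_force: 59.4
```

Emit:
{"api": "carry_out", "payload": {"increments": [0,0,0,-0.8,0,0,0,0,-0.8,0,0,0,0,-0.8,0,0,0,0,-0.8,0,0,0,0,0,0]}}

```text
clock: 30.32
eef_pos: [0.4761, 0.3846, 0.1013]
tool_rot: [0.471, 0.882, 0.001, 0.0]
ft_force: [0.1, 0.4, -2.5]
grip_width: 0.028
grasp_force: 59.5
```

```bash
python3 - <<'E'
from h import *
Q=cloud(bot.camera("scene")).reshape(-1,3);P=cloud(bot.camera("side")).reshape(-1,3)
for h in [(.545,.2797),(.4988,.3495)]: print(handle(Q,h,r=.022),handle(P,h,r=.022))
E
```

```text
([array([544.3, 280.9]), array([30.9, 20. ]), np.float64(32.7)], 95, np.float64(0.0962)) ([array([542.3, 279.2]), array([26.7, 18.6]), np.float64(28.0)], 58, np.float64(0.0963))
([array([495.5, 355. ]), array([31.1, 29.9]), np.float64(34.8)], 116, np.float64(0.0955)) None
```

Emit:
{"api": "carry_out", "payload": {"increments": [0,0,0,-2.1,0,0,0,0,-2.1,0,0,0,0,-2.1,0,0,0,0,-2.1,0,0,0,0,-2.1,0]}}

```text
clock: 31.05
eef_pos: [0.4752, 0.3839, 0.2054]
tool_rot: [0.471, 0.882, -0.001, -0.0]
ft_force: [-0.4, 0.2, -2.2]
grip_width: 0.0275
grasp_force: 59.7
```

Emit:
{"api": "carry_out", "payload": {"increments": [0,-4.2,-0.3,0,0.07,0,-4.3,0,0,0.07,0,-4.3,0.2,0,0.07,0,-4.2,0.5,0,0.07,0,-4.2,0.9,0,0.07]}}

```text
clock: 31.68
eef_pos: [0.58, 0.1968, 0.2048]
tool_rot: [0.618, 0.786, -0.0, -0.0]
ft_force: [0.9, 0.5, -2.8]
grip_width: 0.0274
grasp_force: 59.7
```

Emit:
{"api": "carry_out", "payload": {"increments": [0,-4.1,1.1,0,0.07,0,-4.0,1.4,0,0.07,0,-3.9,1.7,0,0.07,0,-3.8,2.0,0,0.072,0,0,0,0,0]}}

```text
clock: 32.3
eef_pos: [0.6636, 0.0457, 0.2039]
tool_rot: [0.724, 0.69, -0.001, -0.0]
ft_force: [-0.2, 0.4, -3.9]
grip_width: 0.0275
grasp_force: 59.9
```

Emit:
{"api": "carry_out", "payload": {"increments": [0,0,0,0,0,0,0,0,0,0,0,0,0,0,0,0,0,0,0,0,0,0,0,0,0]}}

```text
clock: 32.92
eef_pos: [0.6627, 0.0497, 0.2055]
tool_rot: [0.722, 0.692, 0.0, 0.0]
ft_force: [-0.1, -0.1, -3.1]
grip_width: 0.028
grasp_force: 59.9
```

```bash
python3 - <<'E'
from h import *
p,a,s=pose();b=bed(.093);print(b)
plan([(*b,.10,PY,0,2.8),(*b,.0765,PY,0,1.2),(0,2)])
# pad after: along press axis
c,s_=np.cos(PY),np.sin(PY);pad=PO-.163*np.array([c,s_]);print("pad",pad)
print();plan([(*b,.20,PY,8.5,4.5),(*pad,.20,PY,0,5.),(0,4)],start=[*b,.0765,PY])
E
```

```text
[0.66265293 0.04992328]
[0.0, 0.0, 0.0, 2.6, 0.0, 0.0, 0.0, 0.0, 2.6, 0.0, 0.0, 0.0, 0.0, 2.7, 0.0, 0.0, 0.02, 0.0, 2.65, 0.001, 0.0, 0.0, 0.0, 1.2, 0.0]
[0.0, 0.0, 0.0, 1.15, 0.0, 0.0, 0.0, 0.0, 0.0, 0.0, 0.0, 0.0, 0.0, 0.0, 0.0, 0.0, 0.0, 0.0, 0.0, 0.0, 0.0, 0.0, 0.0, 0.0, 0.0]
pad [ 0.49614374 -0.03015601]

[8.5, 0.0, 0.0, -4.1, 0.0, 8.5, 0.0, 0.0, -4.1, 0.0, 8.5, 0.0, 0.0, -4.15, 0.0, 0.0, -2.2, -4.1, 0.0, 0.0, 0.0, -2.2, -4.1, 0.0, 0.0]
[0.0, -2.2, -4.1, 0.0, 0.0, 0.0, -2.1, -4.0, 0.0, 0.0, 0.0, 0.0, 0.0, 0.0, 0.0, 0.0, 0.0, 0.0, 0.0, 0.0, 0.0, 0.0, 0.0, 0.0, 0.0]
[0.0, 0.0, 0.0, 0.0, 0.0, 0.0, 0.0, 0.0, 0.0, 0.0, 0.0, 0.0, 0.0, 0.0, 0.0, 0.0, 0.0, 0.0, 0.0, 0.0, 0.0, 0.0, 0.0, 0.0, 0.0]
```

Emit:
{"api": "carry_out", "payload": {"increments": [0,0,0,2.6,0,0,0,0,2.6,0,0,0,0,2.7,0,0,0,0,2.65,0,0,0,0,1.2,0]}}

```text
clock: 33.55
eef_pos: [0.6615, 0.0492, 0.0858]
tool_rot: [0.722, 0.692, -0.001, -0.001]
ft_force: [-0.0, -0.8, -3.3]
grip_width: 0.0276
grasp_force: 59.9
```

Emit:
{"api": "carry_out", "payload": {"increments": [0,0,0,0.7,0,0,0,0,0.5,0,0,0,0,0,0,8.5,0,0,0,0,8.5,0,0,0,0]}}

```text
clock: 34.17
eef_pos: [0.6636, 0.0494, 0.0769]
tool_rot: [0.722, 0.692, 0.001, 0.001]
ft_force: [-0.4, 0.1, -0.3]
grip_width: 0.0634
grasp_force: 0.0
```

Emit:
{"api": "carry_out", "payload": {"increments": [8.5,0,0,0,0,8.5,0,0,0,0,8.5,0,0,0,0,8.5,0,0,0,0,8.5,0,0,0,0]}}

```text
clock: 34.8
eef_pos: [0.6627, 0.0493, 0.0757]
tool_rot: [0.722, 0.692, -0.0, -0.0]
ft_force: [-0.7, -0.6, 0.4]
grip_width: 0.0848
grasp_force: 0.0
```

Emit:
{"api": "carry_out", "payload": {"increments": [8.5,0,0,-4.1,0,8.5,0,0,-4.1,0,8.5,0,0,-4.15,0,0,-2.2,-4.1,0,0,0,-2.2,-4.1,0,0]}}

```text
clock: 35.42
eef_pos: [0.5789, 0.0085, 0.1998]
tool_rot: [0.722, 0.692, 0.001, 0.001]
ft_force: [0.4, 0.2, -0.4]
grip_width: 0.051
grasp_force: 0.0
```

Emit:
{"api": "carry_out", "payload": {"increments": [0,-2.2,-4.1,0,0,0,-2.1,-4.0,0,0,0,0,0,0,0,0,0,0,0,0,0,0,0,0,0]}}

```text
clock: 36.05
eef_pos: [0.4976, -0.0304, 0.1994]
tool_rot: [0.722, 0.692, 0.0, 0.0]
ft_force: [0.6, -0.4, -0.1]
grip_width: -0.0001
grasp_force: 0.0
```

Emit:
{"api": "carry_out", "payload": {"increments": [0,0,0,0,0,0,0,0,0,0,0,0,0,0,0,0,0,0,0,0,0,0,0,0,0]}}

```text
clock: 36.67
eef_pos: [0.4963, -0.0308, 0.1993]
tool_rot: [0.722, 0.692, 0.0, -0.0]
ft_force: [-0.8, -0.9, 0.8]
grip_width: -0.0002
grasp_force: 0.0
```

```bash
python3 - <<'E'
from h import *
p,a,s=pose();print(p.round(4),round(a,3))
cs=bot.camera("side");Q=cloud(cs).reshape(-1,3);c2=bot.camera("scene");Q2=cloud(c2).reshape(-1,3)
for y in(-.093,-.031,.031,.093): print("bed",handle(Q,bed(y),.103),handle(Q2,bed(y),.103),bed(y))
for h in [(.545,.2797),(.4988,.3495)]: print(handle(Q2,h,r=.022))
for c in(cs,c2):
  for n in("pedal_pad","press","carton"): print(n,[(w(c,d["xyz"]).round(3).tolist(),round(d["p"],2)) for d in bot.place_of(c,n)][:2])
cv2.imwrite("pics/sc2.png",c2["pixels"])
E
```

```text
[ 0.4963 -0.0308  0.1993] -0.042
bed ([array([ 652.3, -136.4]), array([31.5, 20.8]), np.float64(7.3)], 51, np.float64(0.1018)) ([array([ 653.9, -134.9]), array([21.1, 31.8]), np.float64(86.8)], 98, np.float64(0.1022)) [ 0.65484322 -0.13591269]
bed ([array([656.3, -73.6]), array([23. , 33.4]), np.float64(82.7)], 61, np.float64(0.1017)) ([array([657.4, -72.7]), array([30.1, 20.7]), np.float64(0.0)], 99, np.float64(0.1022)) [ 0.65744646 -0.07396737]
bed ([array([659.6, -10.5]), array([29.8, 21.5]), np.float64(1.0)], 60, np.float64(0.1017)) ([array([660.9, -10.3]), array([20.7, 30. ]), np.float64(85.8)], 98, np.float64(0.1024)) [ 0.66004969 -0.01202205]
bed ([array([662.8,  50.7]), array([21.8, 31.4]), np.float64(87.1)], 64, np.float64(0.1019)) ([array([662.8,  52.3]), array([20.6, 30.9]), np.float64(88.7)], 102, np.float64(0.1025)) [0.66265293 0.04992328]
([array([544. , 281.1]), array([30.8, 20.2]), np.float64(33.4)], 96, np.float64(0.0962))
([array([497.8, 351.1]), array([30.6, 20.8]), np.float64(34.6)], 96, np.float64(0.0959))
pedal_pad []
press [([0.661, -0.037, 0.0], 0.88), ([0.654, -0.133, 0.013], 0.41)]
carton [([0.552, -0.364, -0.005], 0.75), ([0.491, 0.356, 0.009], 0.68)]
pedal_pad [([0.499, -0.03, 0.061], 0.92), ([0.395, 0.101, -0.001], 0.16)]
press [([0.656, -0.036, -0.004], 0.85)]
carton [([0.552, -0.36, 0.002], 0.91), ([0.651, -0.133, 0.017], 0.46)]
```

View pics/sc2.png

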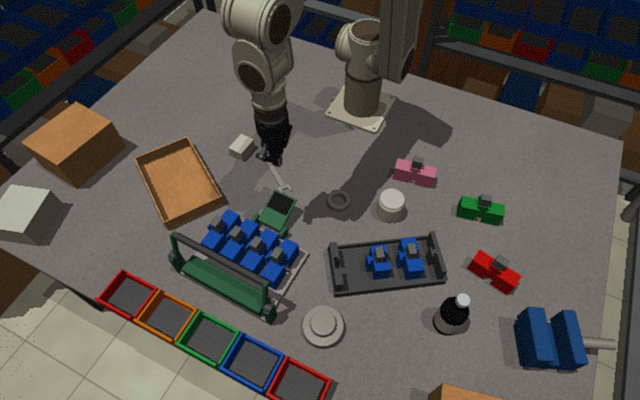

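All four stand on the bed around (248,245), and the medium and short boxes are seated. Next I press the pedal.

Emit:
{"api": "carry_out", "payload": {"increments": [0,0,0,3.3,0,0,0,0,3.3,0,0,0,0,3.3,0,0,0,0,2.5,0,0,0,0,0,0]}}

```text
clock: 37.7
eef_pos: [0.4942, -0.0307, 0.0735]
tool_rot: [0.722, 0.692, -0.002, -0.002]
ft_force: [0.1, -0.4, 0.3]
grip_width: 0.0002
grasp_force: 0.0
```

Emit:
{"api": "carry_out", "payload": {"increments": [0,0,0,0.5,0,0,0,0,0.5,0,0,0,0,0.5,0,0,0,0,0.5,0,0,0,0,0.4,0]}}

```text
clock: 38.33
eef_pos: [0.4962, -0.0308, 0.051]
tool_rot: [0.722, 0.692, -0.0, -0.0]
ft_force: [-1.6, -0.4, -0.7]
grip_width: 0.0003
grasp_force: 0.0
```

Emit:
{"api": "carry_out", "payload": {"increments": [0,0,0,0.4,0,0,0,0,0.3,0,0,0,0,0.2,0,0,0,0,0,0,0,0,0,0,0]}}

```text
clock: 38.95
eef_pos: [0.4964, -0.0308, 0.0432]
tool_rot: [0.722, 0.692, 0.0, 0.0]
ft_force: [-2.4, -0.4, 6.4]
grip_width: 0.0002
grasp_force: 2.9
```

```bash
python3 - <<'E'
from h import *
p,a,s=pose();print(p.round(4),s["ft_force"])
c=bot.camera("side");Q=cloud(c).reshape(-1,3);cv2.imwrite("pics/p1.png",cv2.resize(c["pixels"][60:230,240:430],None,fx=4,fy=4,interpolation=cv2.INTER_CUBIC))
m=Q[(abs(Q[:,1]+.03)<.13)&(Q[:,0]>.68)&(Q[:,0]<.8)&(Q[:,2]>.06)];print(len(m),np.histogram(m[:,2],bins=np.arange(.06,.2,.02)))
m=Q[(abs(Q[:,1]+.03)<.045)&(Q[:,0]>.46)&(Q[:,0]<.58)&(Q[:,2]>.01)&(Q[:,2]<.08)]
for x in np.arange(.46,.58,.01):
    k=m[abs(m[:,0]-x)<.005]
    if len(k):print(round(x,2),np.percentile(k[:,2],[10,50,90]).round(3),np.percentile(k[:,1],[5,95]).round(3))
E
```

```text
[ 0.4964 -0.0308  0.0432] [-2.41477422 -0.35502142  6.42394122]
911 (array([403,  24,  19,  20,  58, 387,   0]), array([0.06, 0.08, 0.1 , 0.12, 0.14, 0.16, 0.18, 0.2 ]))
0.47 [0.061 0.061 0.062] [-0.065 -0.055]
0.48 [0.059 0.064 0.068] [-0.061  0.004]
0.49 [0.061 0.065 0.073] [-0.055  0.006]
0.5 [0.056 0.062 0.077] [-0.023  0.006]
0.51 [0.053 0.057 0.062] [-0.027  0.006]
0.52 [0.05  0.054 0.057] [-0.034  0.005]
0.53 [0.045 0.051 0.053] [-0.04   0.006]
0.54 [0.041 0.044 0.047] [-0.059  0.003]
0.55 [0.039 0.041 0.043] [-0.065  0.004]
0.56 [0.032 0.036 0.039] [-0.069  0.012]
0.57 [0.032 0.035 0.041] [-0.073  0.013]
```

View pics/p1.png

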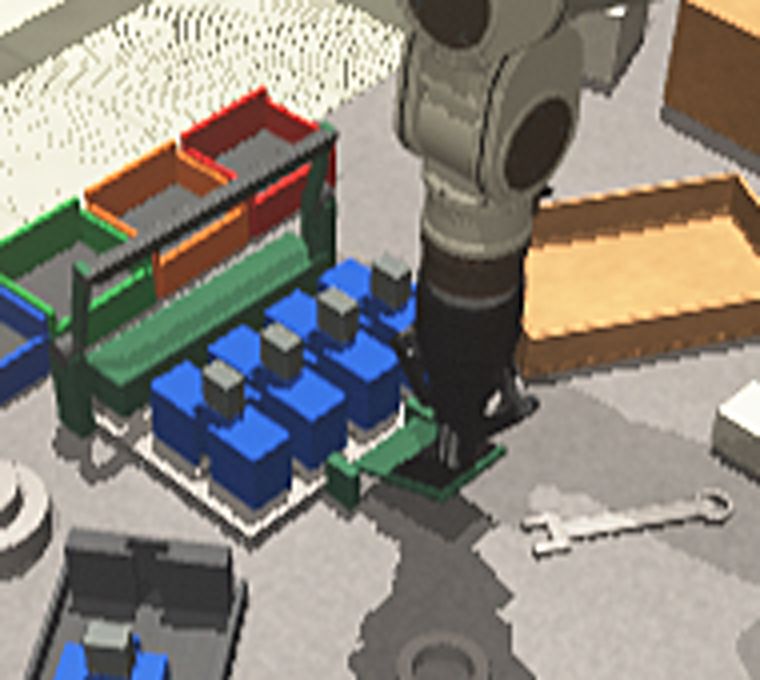

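The pedal has not moved yet (bar still up at (210,240) in the crop). The fingertips have just met the pad, so I keep going down.

Emit:
{"api": "carry_out", "payload": {"increments": [0,0,0,0.4,0,0,0,0,0.4,0,0,0,0,0.3,0,0,0,0,0.2,0,0,0,0,0,0]}}

```text
clock: 39.62
eef_pos: [0.4949, -0.0307, 0.03]
tool_rot: [0.722, 0.692, -0.001, -0.001]
ft_force: [-5.2, 0.4, 10.8]
grip_width: -0.0001
grasp_force: 4.5
```

```bash
cat >> h.py <<'E'
def bar(c):
    Q=cloud(c).reshape(-1,3);m=Q[(abs(Q[:,1]+.03)<.13)&(Q[:,0]>.68)&(Q[:,0]<.8)&(Q[:,2]>.085)];print("bar",len(m),m.mean(0).round(3),m[:,2].max().round(3))
E
python3 - <<'E'
from h import *
print(pose()[2]["ft_force"]);bar(bot.camera("side"))
E
```

```text
[-5.24844665  0.36883882 10.750124  ]
bar 434 [ 0.719 -0.008  0.131] 0.144
```

Emit:
{"api": "carry_out", "payload": {"increments": [0,0,0,0.4,0,0,0,0,0.4,0,0,0,0,0.3,0,0,0,0,0.1,0,0,0,0,0,0]}}

```text
clock: 40.3
eef_pos: [0.4941, -0.0307, 0.0182]
tool_rot: [0.722, 0.692, -0.001, -0.001]
ft_force: [-7.3, 0.4, 14.0]
grip_width: 0.0
grasp_force: 6.6
```

```bash
python3 - <<'E'
from h import *
print(pose()[2]["ft_force"]);bar(bot.camera("side"))
E
```

```text
[-7.29716153  0.36504332 14.00101544]
bar 323 [0.712 0.003 0.088] 0.096
```

Emit:
{"api": "carry_out", "payload": {"increments": [0,0,0,0.2,0,0,0,0,0.1,0,0,0,0,0.1,0,0,0,0,0,0,0,0,0,0,0]}}

```text
clock: 40.98
eef_pos: [0.4942, -0.0307, 0.0171]
tool_rot: [0.722, 0.692, -0.001, -0.001]
ft_force: [-14.4, 1.1, 34.8]
grip_width: -0.0
grasp_force: 17.0
```

```bash
python3 - <<'E'
from h import *
print(pose()[2]["ft_force"]);c=bot.camera("side");bar(c)
Q=cloud(c).reshape(-1,3);m=Q[(abs(Q[:,1]+.03)<.13)&(Q[:,0]>.68)&(Q[:,0]<.74)&(Q[:,2]>.06)];print(np.histogram(m[:,2],bins=np.arange(.06,.13,.005)))
E
```

```text
[-14.43099719   1.12298788  34.75311356]
bar 142 [0.725 0.044 0.088] 0.098
(array([  9,  92,  75,  59, 198,  94,   4,   0,   0,   0,   0,   0,   0,
         0]), array([0.06 , 0.065, 0.07 , 0.075, 0.08 , 0.085, 0.09 , 0.095, 0.1  ,
       0.105, 0.11 , 0.115, 0.12 , 0.125, 0.13 ]))
```

At the stop (35 N). I release it gently.

Emit:
{"api": "carry_out", "payload": {"increments": [0,0,0,0,0,0,0,0,-0.5,0,0,0,0,-0.7,0,0,0,0,-0.8,0,0,0,0,-0.8,0]}}

```text
clock: 41.65
eef_pos: [0.4998, -0.031, 0.0434]
tool_rot: [0.722, 0.692, 0.003, 0.003]
ft_force: [1.2, 0.1, 1.4]
grip_width: 0.0001
grasp_force: 0.0
```

Emit:
{"api": "carry_out", "payload": {"increments": [0,0,0,-1,0,0,0,0,-3.5,0,8.5,0,0,-4,0,8.5,0,0,-4,0,8.5,0,0,-3,0]}}

```text
clock: 42.28
eef_pos: [0.4954, -0.0307, 0.1975]
tool_rot: [0.722, 0.692, -0.0, -0.001]
ft_force: [0.3, 0.1, 0.7]
grip_width: 0.0544
grasp_force: 0.0
```

Emit:
{"api": "carry_out", "payload": {"increments": [8.5,0,0,0,0,8.5,0,0,0,0,8.5,0,0,0,0,8.5,0,0,0,0,8.5,0,0,0,0]}}

```text
clock: 42.9
eef_pos: [0.4959, -0.0308, 0.1957]
tool_rot: [0.722, 0.692, -0.0, -0.0]
ft_force: [-0.1, -0.2, -0.1]
grip_width: 0.0853
grasp_force: 0.0
```

```bash
cat >> h.py <<'E'
def carton(c,guess):
    Q=cloud(c).reshape(-1,3);g=np.array(guess)
    q=Q[(abs(Q[:,2]-.043)<.006)&(np.hypot(Q[:,0]-g[0],Q[:,1]-g[1])<.19)&(np.hypot(Q[:,0]-.354,Q[:,1]+.262)>.06)]
    im=(c["pixels"].reshape(-1,3))
    (x,y),(l,m),t=cv2.minAreaRect((q[:,:2]*1000).astype(np.float32));return np.round([x,y,l,m,t],1),len(q)
E
python3 - <<'E'
from h import *
p,a,s=pose();print(p.round(4),round(a,3),s["clock"])
cs=bot.camera("side");c2=bot.camera("scene");bar(cs)
Q=cloud(cs).reshape(-1,3);Q2=cloud(c2).reshape(-1,3)
for y in(-.093,-.031,.031,.093): print("bed",handle(Q,bed(y),.103)[0],handle(Q2,bed(y),.103)[0],bed(y))
for c in(cs,c2):
  print(carton(c,(.553,-.361)))
  for n in("pedal_pad","carton"): print(n,[(w(c,d["xyz"]).round(3).tolist(),round(d["p"],2)) for d in bot.place_of(c,n)][:2])
E
```

```text
[ 0.4959 -0.0308  0.1957] -0.042 42.9
bar 506 [ 0.76  -0.006  0.16 ] 0.177
bed [array([ 653.2, -135.9]), array([31.3, 21.8]), np.float64(1.8)] [array([ 654.3, -135.1]), array([20.9, 31.7]), np.float64(88.9)] [ 0.65484322 -0.13591269]
bed [array([655.2, -73.7]), array([23.7, 30.8]), np.float64(89.0)] [array([657.5, -73. ]), array([20.1, 31.4]), np.float64(88.8)] [ 0.65744646 -0.07396737]
bed [array([659.1, -11.1]), array([22.5, 32.3]), np.float64(79.4)] [array([660.5, -10.4]), array([21.7, 30. ]), np.float64(86.0)] [ 0.66004969 -0.01202205]
bed [array([662.8,  50.8]), array([20.3, 33.2]), np.float64(88.6)] [array([663. ,  51.6]), array([21.3, 29.8]), np.float64(87.4)] [0.66265293 0.04992328]
(array([ 551.9, -359.9,  274. ,  180.9,   58.1]), 373)
pedal_pad [([0.5, -0.034, 0.062], 0.91)]
carton [([0.553, -0.362, -0.004], 0.98)]
(array([ 553. , -360.4,  277.3,  175.3,   57.4]), 545)
pedal_pad [([0.493, 0.36, 0.006], 0.58), ([0.5, -0.031, 0.061], 0.57)]
carton [([0.556, -0.361, 0.001], 0.69), ([0.364, 0.25, -0.001], 0.61)]
```

Pedal up and boxes still in place. The carton is at (0.5525,−0.360) with yaw ≈ −0.564. Now I transfer the boxes.

```bash
cat >> h.py <<'E'
CO=np.array([.5525,-.3603]);CY=-.564
def slot(y,CO=CO,CY=CY): # handle TCP
    return CO+np.array([-np.sin(CY)*y,np.cos(CY)*y])
E
python3 - <<'E'
from h import *
B=np.array([.6545,-.1355]);t=slot(-.092);print(t)
plan([(*B,.19,PY,8.5,5),(8.5,4)])
print("down");plan([(*B,.11,PY,8.5,4),(*B,.0755,PY,8.5,1.2),(0,5)],start=[*B,.19,PY])
print("lift");plan([(*B,.20,PY,0,3.2),(*t,.20,CY,0,4.5),(0,5)],start=[*B,.0755,PY])
E
```

```text
[ 0.50331947 -0.43805137]
[8.5, -2.4, 4.1, 0.2, 0.0, 8.5, -2.5, 4.0, 0.1, 0.0, 8.5, -2.4, 4.1, 0.2, 0.0, 8.5, -2.5, 4.05, 0.13, 0.0, 8.5, 0.0, 0.0, 0.0, 0.0]
[8.5, 0.0, 0.0, 0.0, 0.0, 8.5, 0.0, 0.0, 0.0, 0.0, 8.5, 0.0, 0.0, 0.0, 0.0, 8.5, 0.0, 0.0, 0.0, 0.0, 8.5, 0.0, 0.0, 0.0, 0.0]
down
[8.5, 0.0, 0.0, 4.0, 0.0, 8.5, 0.0, 0.0, 4.0, 0.0, 8.5, 0.0, 0.0, 1.1, 0.0, 8.5, 0.0, 0.0, 1.2, 0.0, 8.5, 0.0, 0.0, 1.15, 0.0]
[0.0, 0.0, 0.0, 0.0, 0.0, 0.0, 0.0, 0.0, 0.0, 0.0, 0.0, 0.0, 0.0, 0.0, 0.0, 0.0, 0.0, 0.0, 0.0, 0.0, 0.0, 0.0, 0.0, 0.0, 0.0]
lift
[0.0, 0.0, 0.0, -3.1, 0.0, 0.0, 0.0, 0.0, -3.1, 0.0, 0.0, 0.0, 0.0, -3.1, 0.0, 0.0, 0.0, 0.0, -3.15, 0.0, 0.0, -3.9, -1.7, 0.0, 0.07]
[0.0, -4.0, -1.5, 0.0, 0.06, 0.0, -4.0, -1.2, 0.0, 0.07, 0.0, -4.1, -0.9, 0.0, 0.06, 0.0, -4.2, -0.7, 0.0, 0.07, 0.0, -4.2, -0.4, 0.0, 0.06]
[0.0, -4.2, -0.1, 0.0, 0.07, 0.0, -4.24, 0.13, 0.0, 0.062, 0.0, 0.0, 0.0, 0.0, 0.0, 0.0, 0.0, 0.0, 0.0, 0.0, 0.0, 0.0, 0.0, 0.0, 0.0]
[0.0, 0.0, 0.0, 0.0, 0.0, 0.0, 0.0, 0.0, 0.0, 0.0, 0.0, 0.0, 0.0, 0.0, 0.0, 0.0, 0.0, 0.0, 0.0, 0.0, 0.0, 0.0, 0.0, 0.0, 0.0]
```

Emit:
{"api": "carry_out", "payload": {"increments": [8.5,-2.4,4.1,0.2,0,8.5,-2.5,4.0,0.1,0,8.5,-2.4,4.1,0.2,0,8.5,-2.5,4.05,0.1,0,8.5,0,0,0,0]}}

```text
clock: 43.82
eef_pos: [0.6559, -0.1375, 0.187]
tool_rot: [0.723, 0.691, -0.001, -0.001]
ft_force: [-0.3, 0.6, -0.5]
grip_width: 0.0852
grasp_force: 0.0
```

Emit:
{"api": "carry_out", "payload": {"increments": [8.5,0,0,0,0,8.5,0,0,0,0,8.5,0,0,0,0,8.5,0,0,0,0,8.5,0,0,0,0]}}

```text
clock: 44.45
eef_pos: [0.6544, -0.1353, 0.1908]
tool_rot: [0.722, 0.692, 0.0, 0.0]
ft_force: [0.2, -0.9, 0.3]
grip_width: 0.0852
grasp_force: 0.0
```

Emit:
{"api": "carry_out", "payload": {"increments": [8.5,0,0,4,0,8.5,0,0,4,0,8.5,0,0,1.1,0,8.5,0,0,1.2,0,8.5,0,0,1.1,0]}}

```text
clock: 45.08
eef_pos: [0.6557, -0.1357, 0.0773]
tool_rot: [0.722, 0.692, 0.001, 0.001]
ft_force: [0.6, -0.4, -0.8]
grip_width: 0.0851
grasp_force: 0.0
```

Emit:
{"api": "carry_out", "payload": {"increments": [0,0,0,0,0,0,0,0,0,0,0,0,0,0,0,0,0,0,0,0,0,0,0,0,0]}}

```text
clock: 45.7
eef_pos: [0.655, -0.1358, 0.0775]
tool_rot: [0.722, 0.692, 0.0, 0.001]
ft_force: [-1.2, -0.5, 5.6]
grip_width: 0.0271
grasp_force: 59.3
```

Emit:
{"api": "carry_out", "payload": {"increments": [0,0,0,-3.1,0,0,0,0,-3.1,0,0,0,0,-3.1,0,0,0,0,-3.1,0,0,0,0,0,0]}}

```text
clock: 46.32
eef_pos: [0.6559, -0.1358, 0.2022]
tool_rot: [0.722, 0.692, 0.001, 0.002]
ft_force: [-0.4, -0.1, -4.8]
grip_width: 0.0276
grasp_force: 59.8
```

Emit:
{"api": "carry_out", "payload": {"increments": [0,-3.9,-1.7,0,0.07,0,-4.0,-1.5,0,0.06,0,-4.0,-1.2,0,0.07,0,-4.1,-0.9,0,0.06,0,-4.2,-0.7,0,0.07]}}

```text
clock: 46.95
eef_pos: [0.5583, -0.3253, 0.197]
tool_rot: [0.826, 0.563, -0.001, -0.002]
ft_force: [-0.5, -0.8, -3.7]
grip_width: 0.0271
grasp_force: 59.9
```

Emit:
{"api": "carry_out", "payload": {"increments": [0,-4.2,-0.4,0,0.06,0,-4.2,-0.1,0,0.07,0,-4.2,0.1,0,0.062,0,0,0,0,0,0,0,0,0,0]}}

```text
clock: 47.58
eef_pos: [0.5025, -0.4368, 0.1977]
tool_rot: [0.876, 0.482, -0.0, -0.002]
ft_force: [0.3, 0.5, -2.7]
grip_width: 0.0274
grasp_force: 59.9
```

Emit:
{"api": "carry_out", "payload": {"increments": [0,0,0,0,0,0,0,0,0,0,0,0,0,0,0,0,0,0,0,0,0,0,0,0,0]}}

```text
clock: 48.2
eef_pos: [0.5034, -0.4375, 0.2004]
tool_rot: [0.876, 0.483, 0.0, 0.0]
ft_force: [-0.4, -0.1, -5.0]
grip_width: 0.0277
grasp_force: 59.9
```

```bash
python3 - <<'E'
from h import *
p,a,s=pose();print(p.round(4),round(a,3))
for c in(bot.camera("side"),bot.camera("scene")):print(carton(c,(.553,-.361)))
t=slot(-.092)
plan([(*t,.09,CY,0,3),(*t,.0665,CY,0,.9),(0,2)])
E
```

```text
[ 0.5034 -0.4375  0.2004] -0.564
(array([ 552.7, -360.2,  275.4,  184.8,   58. ]), 439)
(array([ 553.1, -360.3,  279. ,  175.1,   57.4]), 552)
[0.0, 0.0, 0.0, 2.8, 0.0, 0.0, 0.0, 0.0, 2.7, 0.0, 0.0, 0.0, 0.0, 2.8, 0.0, 0.0, -0.04, 0.03, 2.74, 0.0, 0.0, 0.0, 0.0, 0.8, 0.0]
[0.0, 0.0, 0.0, 0.8, 0.0, 0.0, 0.0, 0.0, 0.75, 0.0, 0.0, 0.0, 0.0, 0.0, 0.0, 0.0, 0.0, 0.0, 0.0, 0.0, 0.0, 0.0, 0.0, 0.0, 0.0]
```

Emit:
{"api": "carry_out", "payload": {"increments": [0,0,0,2.8,0,0,0,0,2.7,0,0,0,0,2.8,0,0,-0.04,0,2.7,0,0,0,0,0.8,0]}}

```text
clock: 48.92
eef_pos: [0.5017, -0.4368, 0.0799]
tool_rot: [0.876, 0.482, -0.001, -0.002]
ft_force: [-0.1, -0.3, -3.3]
grip_width: 0.0276
grasp_force: 59.9
```

Emit:
{"api": "carry_out", "payload": {"increments": [0,0,0,0.8,0,0,0,0,0.6,0,0,0,0,0,0,8.5,0,0,0,0,8.5,0,0,0,0]}}

```text
clock: 49.55
eef_pos: [0.5039, -0.4386, 0.07]
tool_rot: [0.876, 0.482, 0.001, 0.001]
ft_force: [0.6, -0.6, 0.9]
grip_width: 0.0629
grasp_force: 0.0
```

Emit:
{"api": "carry_out", "payload": {"increments": [8.5,0,0,0,0,8.5,0,0,0,0,8.5,0,0,-3,0,8.5,0,0,-4,0,8.5,0,0,-4,0]}}

```text
clock: 50.18
eef_pos: [0.5029, -0.4377, 0.1793]
tool_rot: [0.876, 0.482, -0.0, -0.0]
ft_force: [0.4, -0.5, -1.1]
grip_width: 0.0852
grasp_force: 0.0
```

```bash
python3 - <<'E'
from h import *
p,a,s=pose();print(p.round(4))
c=bot.camera("side");print(carton(c,(.553,-.361)),handle(cloud(c).reshape(-1,3),slot(-.092),.095))
B=np.array([.657,-.0735]);t=slot(-.030);print(t)
plan([(*B,.19,PY,8.5,5),(8.5,4)])
print("lift");plan([(*B,.20,PY,0,3.2),(*t,.20,CY,0,4.5),(0,5)],start=[*B,.0765,PY])
E
```

```text
[ 0.5029 -0.4377  0.1793]
(array([ 553.1, -360.7,  275.7,  181.1,   56.7]), 492) ([array([ 498.9, -437.8]), array([21.6, 29.8]), np.float64(62.4)], 42, np.float64(0.0921))
[ 0.53646287 -0.38565371]
[8.5, 4.9, -0.8, 0.0, -0.07, 8.5, 4.9, -0.5, -0.1, -0.06, 8.5, 5.0, -0.2, 0.0, -0.07, 8.5, 4.9, 0.1, -0.1, -0.06, 8.5, 4.9, 0.4, 0.0, -0.07]
[8.5, 4.9, 0.8, -0.1, -0.06, 8.5, 4.9, 1.1, 0.0, -0.07, 8.5, 4.73, 1.43, -0.05, -0.062, 8.5, 0.0, 0.0, 0.0, 0.0, 8.5, 0.0, 0.0, 0.0, 0.0]
[8.5, 0.0, 0.0, 0.0, 0.0, 8.5, 0.0, 0.0, 0.0, 0.0, 8.5, 0.0, 0.0, 0.0, 0.0, 8.5, 0.0, 0.0, 0.0, 0.0, 8.5, 0.0, 0.0, 0.0, 0.0]
lift
[0.0, 0.0, 0.0, -3.1, 0.0, 0.0, 0.0, 0.0, -3.1, 0.0, 0.0, 0.0, 0.0, -3.1, 0.0, 0.0, 0.0, 0.0, -3.05, 0.0, 0.0, -4.0, -1.3, 0.0, 0.07]
[0.0, -4.0, -1.1, 0.0, 0.06, 0.0, -4.1, -0.8, 0.0, 0.07, 0.0, -4.2, -0.5, 0.0, 0.06, 0.0, -4.2, -0.3, 0.0, 0.07, 0.0, -4.2, 0.0, 0.0, 0.06]
[0.0, -4.1, 0.3, 0.0, 0.07, 0.0, -4.15, 0.5, 0.0, 0.062, 0.0, 0.0, 0.0, 0.0, 0.0, 0.0, 0.0, 0.0, 0.0, 0.0, 0.0, 0.0, 0.0, 0.0, 0.0]
[0.0, 0.0, 0.0, 0.0, 0.0, 0.0, 0.0, 0.0, 0.0, 0.0, 0.0, 0.0, 0.0, 0.0, 0.0, 0.0, 0.0, 0.0, 0.0, 0.0, 0.0, 0.0, 0.0, 0.0, 0.0]
```

Box 1 is standing in the carton.

Emit:
{"api": "carry_out", "payload": {"increments": [8.5,4.9,-0.8,0,-0.07,8.5,4.9,-0.5,-0.1,-0.06,8.5,5.0,-0.2,0,-0.07,8.5,4.9,0.1,-0.1,-0.06,8.5,4.9,0.4,0,-0.07]}}

```text
clock: 50.85
eef_pos: [0.5979, -0.2081, 0.1805]
tool_rot: [0.784, 0.621, 0.0, 0.0]
ft_force: [0.0, 0.1, 0.8]
grip_width: 0.0852
grasp_force: 0.0
```

Emit:
{"api": "carry_out", "payload": {"increments": [8.5,4.9,0.8,-0.1,-0.06,8.5,4.9,1.1,0,-0.07,8.5,4.7,1.4,0,-0.062,8.5,0,0,0,0,8.5,0,0,0,0]}}

```text
clock: 51.48
eef_pos: [0.6545, -0.0721, 0.1811]
tool_rot: [0.722, 0.692, -0.0, 0.0]
ft_force: [0.8, -1.1, -0.7]
grip_width: 0.0852
grasp_force: 0.0
```

Emit:
{"api": "carry_out", "payload": {"increments": [8.5,0,0,0,0,8.5,0,0,0,0,8.5,0,0,0,0,8.5,0,0,0,0,8.5,0,0,0,0]}}

```text
clock: 52.1
eef_pos: [0.6546, -0.0722, 0.1813]
tool_rot: [0.722, 0.692, 0.0, 0.0]
ft_force: [0.1, -0.5, -1.0]
grip_width: 0.085
grasp_force: 0.0
```

```bash
python3 - <<'E'
from h import *
p,a,s=pose();print(p.round(4))
P=cloud(bot.camera("wrist")).reshape(-1,3);print(handle(P,(.657,-.0735),.105))
B=np.array([.657,-.0735])
plan([(*B,.11,PY,8.5,4),(*B,.0765,PY,8.5,1.2),(0,5)])
E
```

```text
[ 0.6546 -0.0722  0.1813]
([array([658. , -75.3]), array([19.3, 30.1]), np.float64(87.3)], 1042, np.float64(0.105))
[8.5, -0.1, 0.1, 3.6, 0.0, 8.5, -0.03, 0.14, 3.53, 0.0, 8.5, 0.0, 0.0, 1.1, 0.0, 8.5, 0.0, 0.0, 1.1, 0.0, 8.5, 0.0, 0.0, 1.15, 0.0]
[0.0, 0.0, 0.0, 0.0, 0.0, 0.0, 0.0, 0.0, 0.0, 0.0, 0.0, 0.0, 0.0, 0.0, 0.0, 0.0, 0.0, 0.0, 0.0, 0.0, 0.0, 0.0, 0.0, 0.0, 0.0]
```

Emit:
{"api": "carry_out", "payload": {"increments": [8.5,-0.1,0.15,3.6,0,8.5,-0.1,0.15,3.5,0,8.5,0,0,1.1,0,8.5,0,0,1.1,0,8.5,0,0,1.1,0]}}

```text
clock: 52.78
eef_pos: [0.6586, -0.0742, 0.0782]
tool_rot: [0.722, 0.692, 0.001, 0.001]
ft_force: [-0.2, -0.4, 0.3]
grip_width: 0.085
grasp_force: 0.0
```

Emit:
{"api": "carry_out", "payload": {"increments": [0,0,0,0,0,0,0,0,0,0,0,0,0,0,0,0,0,0,0,0,0,0,0,0,0]}}

```text
clock: 53.4
eef_pos: [0.6581, -0.0743, 0.0784]
tool_rot: [0.722, 0.692, 0.0, 0.001]
ft_force: [-1.7, 0.4, 5.8]
grip_width: 0.0273
grasp_force: 59.1
```

Emit:
{"api": "carry_out", "payload": {"increments": [0,0,0,-3.1,0,0,0,0,-3.1,0,0,0,0,-3.1,0,0,0,0,-3.1,0,0,0,0,0,0]}}

```text
clock: 54.02
eef_pos: [0.6591, -0.0743, 0.2032]
tool_rot: [0.722, 0.692, 0.002, 0.002]
ft_force: [1.0, -0.1, -3.5]
grip_width: 0.0273
grasp_force: 59.6
```

Emit:
{"api": "carry_out", "payload": {"increments": [0,-4.0,-1.3,0,0.07,0,-4.0,-1.1,0,0.06,0,-4.1,-0.8,0,0.07,0,-4.2,-0.5,0,0.06,0,-4.2,-0.3,0,0.07]}}

```text
clock: 54.65
eef_pos: [0.5806, -0.2706, 0.198]
tool_rot: [0.826, 0.563, -0.001, -0.002]
ft_force: [0.7, 0.3, -3.4]
grip_width: 0.0273
grasp_force: 59.7
```

Emit:
{"api": "carry_out", "payload": {"increments": [0,-4.2,0,0,0.06,0,-4.1,0.3,0,0.07,0,-4.1,0.5,0,0.062,0,0,0,0,0,0,0,0,0,0]}}

```text
clock: 55.28
eef_pos: [0.5364, -0.3853, 0.1988]
tool_rot: [0.876, 0.482, -0.001, -0.002]
ft_force: [-0.1, -0.0, -3.9]
grip_width: 0.0269
grasp_force: 59.7
```

Emit:
{"api": "carry_out", "payload": {"increments": [0,0,0,0,0,0,0,0,0,0,0,0,0,0,0,0,0,0,0,0,0,0,0,0,0]}}

```text
clock: 55.9
eef_pos: [0.5374, -0.3858, 0.2014]
tool_rot: [0.876, 0.483, 0.0, 0.0]
ft_force: [-0.6, -0.7, -3.4]
grip_width: 0.027
grasp_force: 59.7
```

```bash
python3 - <<'E'
from h import *
p,a,s=pose();print(p.round(4),round(a,3))
for c in(bot.camera("side"),bot.camera("scene")):print(carton(c,(.553,-.361)),handle(cloud(c).reshape(-1,3),slot(-.092),.093))
t=slot(-.030)
plan([(*t,.09,CY,0,3),(*t,.068,CY,0,.9),(0,2)])
E
```

```text
[ 0.5374 -0.3858  0.2014] -0.564
(array([ 553.1, -360.8,  275.7,  182.1,   56.8]), 450) ([array([ 500.5, -438. ]), array([21.8, 29.7]), np.float64(50.4)], 40, np.float64(0.0922))
(array([ 553.5, -359.7,  277.6,  175.1,   57.5]), 560) None
[0.0, 0.0, 0.0, 2.8, 0.0, 0.0, 0.0, 0.0, 2.8, 0.0, 0.0, 0.0, 0.0, 2.8, 0.0, 0.0, -0.02, -0.08, 2.74, 0.0, 0.0, 0.0, 0.0, 0.7, 0.0]
[0.0, 0.0, 0.0, 0.7, 0.0, 0.0, 0.0, 0.0, 0.8, 0.0, 0.0, 0.0, 0.0, 0.0, 0.0, 0.0, 0.0, 0.0, 0.0, 0.0, 0.0, 0.0, 0.0, 0.0, 0.0]
```

Emit:
{"api": "carry_out", "payload": {"increments": [0,0,0,2.8,0,0,0,0,2.8,0,0,0,0,2.8,0,0,0,0,2.7,0,0,0,0,0.8,0]}}

```text
clock: 56.62
eef_pos: [0.5358, -0.3849, 0.0799]
tool_rot: [0.876, 0.482, -0.001, -0.002]
ft_force: [-0.4, -0.3, -3.5]
grip_width: 0.0274
grasp_force: 59.8
```

Emit:
{"api": "carry_out", "payload": {"increments": [0,0,0,0.8,0,0,0,0,0.6,0,0,0,0,0,0,8.5,0,0,0,0,8.5,0,0,0,0]}}

```text
clock: 57.25
eef_pos: [0.5381, -0.3864, 0.0697]
tool_rot: [0.876, 0.482, 0.001, 0.001]
ft_force: [0.3, 0.3, 0.5]
grip_width: 0.0623
grasp_force: 0.0
```

Emit:
{"api": "carry_out", "payload": {"increments": [8.5,0,0,0,0,8.5,0,0,0,0,8.5,0,0,-3,0,8.5,0,0,-4,0,8.5,0,0,-4,0]}}

```text
clock: 57.88
eef_pos: [0.5371, -0.3858, 0.1793]
tool_rot: [0.876, 0.482, -0.0, -0.0]
ft_force: [-1.0, -0.1, 0.8]
grip_width: 0.0852
grasp_force: 0.0
```

```bash
python3 - <<'E'
from h import *
p,a,s=pose();print(p.round(4))
c=bot.camera("side");print(carton(c,(.553,-.361)),[handle(cloud(c).reshape(-1,3),slot(y),.094) for y in(-.092,-.03)])
B=np.array([.6605,-.0125]);t=slot(.032);print(t)
plan([(*B,.185,PY,8.5,5),(8.5,4)])
print("lift");plan([(*B,.20,PY,0,3.2),(*t,.20,CY,0,4.5),(0,5)],start=[*B,.0775,PY])
E
```

```text
[ 0.5371 -0.3858  0.1793]
(array([ 552.9, -361.4,  277. ,  184. ,   57.4]), 539) [([array([ 501.1, -437.9]), array([22.7, 31.4]), np.float64(67.0)], 42, np.float64(0.0922)), ([array([ 534.9, -384.6]), array([23.2, 28.9]), np.float64(50.5)], 44, np.float64(0.0921))]
[ 0.56960627 -0.33325604]
[8.5, 4.8, -1.2, 0.0, -0.07, 8.5, 4.8, -0.9, 0.0, -0.06, 8.5, 4.9, -0.6, 0.0, -0.07, 8.5, 4.9, -0.3, 0.0, -0.06, 8.5, 4.9, 0.0, 0.0, -0.07]
[8.5, 4.9, 0.4, 0.0, -0.06, 8.5, 4.9, 0.7, 0.1, -0.07, 8.5, 4.84, 1.06, 0.04, -0.062, 8.5, 0.0, 0.0, 0.0, 0.0, 8.5, 0.0, 0.0, 0.0, 0.0]
[8.5, 0.0, 0.0, 0.0, 0.0, 8.5, 0.0, 0.0, 0.0, 0.0, 8.5, 0.0, 0.0, 0.0, 0.0, 8.5, 0.0, 0.0, 0.0, 0.0, 8.5, 0.0, 0.0, 0.0, 0.0]
lift
[0.0, 0.0, 0.0, -3.1, 0.0, 0.0, 0.0, 0.0, -3.1, 0.0, 0.0, 0.0, 0.0, -3.0, 0.0, 0.0, 0.0, 0.0, -3.05, 0.0, 0.0, -4.1, -1.0, 0.0, 0.07]
[0.0, -4.1, -0.7, 0.0, 0.06, 0.0, -4.1, -0.4, 0.0, 0.07, 0.0, -4.2, -0.1, 0.0, 0.06, 0.0, -4.2, 0.1, 0.0, 0.07, 0.0, -4.1, 0.4, 0.0, 0.06]
[0.0, -4.1, 0.6, 0.0, 0.07, 0.0, -4.06, 0.95, 0.0, 0.062, 0.0, 0.0, 0.0, 0.0, 0.0, 0.0, 0.0, 0.0, 0.0, 0.0, 0.0, 0.0, 0.0, 0.0, 0.0]
[0.0, 0.0, 0.0, 0.0, 0.0, 0.0, 0.0, 0.0, 0.0, 0.0, 0.0, 0.0, 0.0, 0.0, 0.0, 0.0, 0.0, 0.0, 0.0, 0.0, 0.0, 0.0, 0.0, 0.0, 0.0]
```

Emit:
{"api": "carry_out", "payload": {"increments": [8.5,4.8,-1.2,0,-0.07,8.5,4.8,-0.9,0,-0.06,8.5,4.9,-0.6,0,-0.07,8.5,4.9,-0.3,0,-0.06,8.5,4.9,0,0,-0.07]}}

```text
clock: 58.55
eef_pos: [0.6124, -0.1503, 0.1783]
tool_rot: [0.784, 0.621, 0.0, 0.0]
ft_force: [0.9, 0.3, 0.1]
grip_width: 0.0847
grasp_force: 0.0
```

Emit:
{"api": "carry_out", "payload": {"increments": [8.5,4.9,0.4,0,-0.06,8.5,4.9,0.7,0,-0.07,8.5,4.8,1.2,0,-0.062,8.5,0,0,0,0,8.5,0,0,0,0]}}

```text
clock: 59.18
eef_pos: [0.6594, -0.0115, 0.178]
tool_rot: [0.722, 0.692, -0.0, 0.0]
ft_force: [-0.1, -0.0, -0.8]
grip_width: 0.0852
grasp_force: 0.0
```

Emit:
{"api": "carry_out", "payload": {"increments": [8.5,0,0,0,0,8.5,0,0,0,0,8.5,0,0,0,0,8.5,0,0,0,0,8.5,0,0,0,0]}}

```text
clock: 59.8
eef_pos: [0.6596, -0.0117, 0.1783]
tool_rot: [0.722, 0.692, 0.0, 0.0]
ft_force: [0.1, -0.5, 0.2]
grip_width: 0.0854
grasp_force: 0.0
```

```bash
python3 - <<'E'
from h import *
p,a,s=pose();print(p.round(4))
B=np.array([.6605,-.0125])
P=cloud(bot.camera("wrist")).reshape(-1,3);h=handle(P,B,.105);print(h)
B=h[0][0]/1000
plan([(*B,.11,PY,8.5,4),(*B,.0775,PY,8.5,1.2),(0,5)])
E
```

```text
[ 0.6596 -0.0117  0.1783]
([array([660.7, -12.1]), array([19.7, 29.5]), np.float64(87.8)], 1060, np.float64(0.1051))
[8.5, 0.0, 0.1, 3.4, 0.0, 8.5, -0.05, 0.01, 3.43, 0.0, 8.5, 0.0, 0.0, 1.1, 0.0, 8.5, 0.0, 0.0, 1.1, 0.0, 8.5, 0.0, 0.0, 1.05, 0.0]
[0.0, 0.0, 0.0, 0.0, 0.0, 0.0, 0.0, 0.0, 0.0, 0.0, 0.0, 0.0, 0.0, 0.0, 0.0, 0.0, 0.0, 0.0, 0.0, 0.0, 0.0, 0.0, 0.0, 0.0, 0.0]
```

Emit:
{"api": "carry_out", "payload": {"increments": [8.5,0,0.1,3.4,0,8.5,-0.05,0,3.4,0,8.5,0,0,1.1,0,8.5,0,0,1.1,0,8.5,0,0,1.0,0]}}

```text
clock: 60.48
eef_pos: [0.6616, -0.012, 0.079]
tool_rot: [0.722, 0.692, 0.001, 0.001]
ft_force: [0.6, -0.2, 0.8]
grip_width: 0.0849
grasp_force: 0.0
```

Emit:
{"api": "carry_out", "payload": {"increments": [0,0,0,0,0,0,0,0,0,0,0,0,0,0,0,0,0,0,0,0,0,0,0,0,0]}}

```text
clock: 61.1
eef_pos: [0.6611, -0.0121, 0.0794]
tool_rot: [0.722, 0.692, 0.001, 0.001]
ft_force: [-1.3, 0.2, 5.0]
grip_width: 0.0268
grasp_force: 59.0
```

Emit:
{"api": "carry_out", "payload": {"increments": [0,0,0,-3.1,0,0,0,0,-3.1,0,0,0,0,-3.1,0,0,0,0,-3.1,0,0,0,0,0,0]}}

```text
clock: 61.72
eef_pos: [0.6622, -0.012, 0.2044]
tool_rot: [0.722, 0.692, 0.002, 0.002]
ft_force: [0.7, 0.0, -2.8]
grip_width: 0.0268
grasp_force: 59.3
```

Emit:
{"api": "carry_out", "payload": {"increments": [0,-4.1,-1.0,0,0.07,0,-4.1,-0.7,0,0.06,0,-4.1,-0.4,0,0.07,0,-4.2,-0.1,0,0.06,0,-4.2,0.1,0,0.07]}}

```text
clock: 62.35
eef_pos: [0.6022, -0.214, 0.1992]
tool_rot: [0.826, 0.563, -0.001, -0.002]
ft_force: [0.9, -0.3, -2.5]
grip_width: 0.0269
grasp_force: 59.4
```

Emit:
{"api": "carry_out", "payload": {"increments": [0,-4.1,0.4,0,0.06,0,-4.1,0.6,0,0.07,0,-4.1,0.9,0,0.062,0,0,0,0,0,0,0,0,0,0]}}

```text
clock: 62.98
eef_pos: [0.5682, -0.3324, 0.1999]
tool_rot: [0.876, 0.482, -0.001, -0.002]
ft_force: [0.5, -0.3, -2.5]
grip_width: 0.0268
grasp_force: 59.5
```

Emit:
{"api": "carry_out", "payload": {"increments": [0,0,0,0,0,0,0,0,0,0,0,0,0,0,0,0,0,0,0,0,0,0,0,0,0]}}

```text
clock: 63.6
eef_pos: [0.5692, -0.3328, 0.2024]
tool_rot: [0.876, 0.483, 0.0, 0.0]
ft_force: [0.5, -0.7, -3.1]
grip_width: 0.0268
grasp_force: 59.5
```

```bash
python3 - <<'E'
from h import *
p,a,s=pose();print(p.round(4),round(a,3))
for c in(bot.camera("side"),bot.camera("scene")):print(carton(c,(.553,-.361)),[handle(cloud(c).reshape(-1,3),slot(y),.093) for y in(-.092,-.03)])
t=slot(.032)
plan([(*t,.09,CY,0,3),(*t,.068,CY,0,.9),(0,2)])
E
```

```text
[ 0.5692 -0.3328  0.2024] -0.564
(array([ 552.8, -360.1,  274.6,  182.2,   57.8]), 505) [([array([ 499.6, -438.2]), array([22.8, 29.7]), np.float64(50.9)], 44, np.float64(0.0924)), ([array([ 537. , -386.3]), array([19.1, 33.8]), np.float64(48.4)], 40, np.float64(0.0918))]
(array([ 553.4, -359.8,  277.2,  175.1,   57.5]), 603) [None, None]
[0.0, 0.0, 0.0, 2.8, 0.0, 0.0, 0.0, 0.0, 2.8, 0.0, 0.0, 0.0, 0.0, 2.8, 0.0, 0.0, -0.01, 0.06, 2.84, 0.0, 0.0, 0.0, 0.0, 0.7, 0.0]
[0.0, 0.0, 0.0, 0.7, 0.0, 0.0, 0.0, 0.0, 0.8, 0.0, 0.0, 0.0, 0.0, 0.0, 0.0, 0.0, 0.0, 0.0, 0.0, 0.0, 0.0, 0.0, 0.0, 0.0, 0.0]
```

Emit:
{"api": "carry_out", "payload": {"increments": [0,0,0,2.8,0,0,0,0,2.8,0,0,0,0,2.8,0,0,0,0,2.7,0,0,0,0,0.8,0]}}

```text
clock: 64.32
eef_pos: [0.5676, -0.3321, 0.081]
tool_rot: [0.876, 0.482, -0.001, -0.002]
ft_force: [0.0, 0.1, -2.7]
grip_width: 0.0268
grasp_force: 59.5
```

Emit:
{"api": "carry_out", "payload": {"increments": [0,0,0,0.8,0,0,0,0,0.6,0,0,0,0,0,0,8.5,0,0,0,0,8.5,0,0,0,0]}}

```text
clock: 64.95
eef_pos: [0.5698, -0.3332, 0.0705]
tool_rot: [0.876, 0.482, 0.001, 0.001]
ft_force: [0.0, 0.2, 0.8]
grip_width: 0.0624
grasp_force: 0.0
```

Emit:
{"api": "carry_out", "payload": {"increments": [8.5,0,0,0,0,8.5,0,0,0,0,8.5,0,0,-3,0,8.5,0,0,-4,0,8.5,0,0,-4,0]}}

```text
clock: 65.58
eef_pos: [0.5689, -0.3327, 0.1803]
tool_rot: [0.876, 0.482, -0.0, -0.0]
ft_force: [0.6, -0.2, -0.2]
grip_width: 0.0849
grasp_force: 0.0
```

```bash
python3 - <<'E'
from h import *
p,a,s=pose();print(p.round(4))
c=bot.camera("side");print(carton(c,(.553,-.361)),[handle(cloud(c).reshape(-1,3),slot(y),.094) for y in(-.092,-.03,.032)])
B=np.array([.663,.05]);t=slot(.094);print(t)
plan([(*B,.18,PY,8.5,5),(8.5,4)])
print("lift");plan([(*B,.20,PY,0,3.2),(*t,.20,CY,0,4.5),(0,5)],start=[*B,.0775,PY])
E
```

```text
[ 0.5689 -0.3327  0.1803]
(array([ 552.6, -360.8,  275.1,  182.7,   57.3]), 593) [([array([ 501.1, -438.1]), array([20. , 35.2]), np.float64(54.5)], 44, np.float64(0.0919)), ([array([ 535.7, -384. ]), array([20.7, 30.8]), np.float64(63.4)], 46, np.float64(0.0921)), ([array([ 568.4, -330.2]), array([20.8, 34.1]), np.float64(60.3)], 46, np.float64(0.0919))]
[ 0.60274967 -0.28085838]
[8.5, 4.7, -1.6, 0.1, -0.07, 8.5, 4.8, -1.3, 0.1, -0.06, 8.5, 4.8, -1.0, 0.1, -0.07, 8.5, 4.9, -0.6, 0.1, -0.06, 8.5, 4.9, -0.3, 0.1, -0.07]
[8.5, 4.9, 0.0, 0.1, -0.06, 8.5, 4.9, 0.3, 0.1, -0.07, 8.5, 4.96, 0.6, 0.04, -0.062, 8.5, 0.0, 0.0, 0.0, 0.0, 8.5, 0.0, 0.0, 0.0, 0.0]
[8.5, 0.0, 0.0, 0.0, 0.0, 8.5, 0.0, 0.0, 0.0, 0.0, 8.5, 0.0, 0.0, 0.0, 0.0, 8.5, 0.0, 0.0, 0.0, 0.0, 8.5, 0.0, 0.0, 0.0, 0.0]
lift
[0.0, 0.0, 0.0, -3.1, 0.0, 0.0, 0.0, 0.0, -3.1, 0.0, 0.0, 0.0, 0.0, -3.0, 0.0, 0.0, 0.0, 0.0, -3.05, 0.0, 0.0, -4.2, -0.6, 0.0, 0.07]
[0.0, -4.2, -0.3, 0.0, 0.06, 0.0, -4.2, 0.0, 0.0, 0.07, 0.0, -4.2, 0.3, 0.0, 0.06, 0.0, -4.2, 0.5, 0.0, 0.07, 0.0, -4.1, 0.8, 0.0, 0.06]
[0.0, -4.1, 1.0, 0.0, 0.07, 0.0, -3.92, 1.33, 0.0, 0.062, 0.0, 0.0, 0.0, 0.0, 0.0, 0.0, 0.0, 0.0, 0.0, 0.0, 0.0, 0.0, 0.0, 0.0, 0.0]
[0.0, 0.0, 0.0, 0.0, 0.0, 0.0, 0.0, 0.0, 0.0, 0.0, 0.0, 0.0, 0.0, 0.0, 0.0, 0.0, 0.0, 0.0, 0.0, 0.0, 0.0, 0.0, 0.0, 0.0, 0.0]
```

Emit:
{"api": "carry_out", "payload": {"increments": [8.5,4.7,-1.6,0,-0.07,8.5,4.8,-1.3,0,-0.06,8.5,4.8,-1.0,0,-0.07,8.5,4.9,-0.6,0,-0.06,8.5,4.9,-0.3,0,-0.07]}}

```text
clock: 66.25
eef_pos: [0.627, -0.0913, 0.1793]
tool_rot: [0.784, 0.621, 0.0, 0.0]
ft_force: [0.1, -0.4, 0.1]
grip_width: 0.0852
grasp_force: 0.0
```

Emit:
{"api": "carry_out", "payload": {"increments": [8.5,4.9,0,0,-0.06,8.5,4.9,0.3,0,-0.07,8.5,5.0,0.7,0,-0.062,8.5,0,0,0,0,8.5,0,0,0,0]}}

```text
clock: 66.88
eef_pos: [0.6615, 0.0515, 0.179]
tool_rot: [0.722, 0.692, -0.0, 0.0]
ft_force: [-0.4, -0.2, 0.6]
grip_width: 0.085
grasp_force: 0.0
```

Emit:
{"api": "carry_out", "payload": {"increments": [8.5,0,0,0,0,8.5,0,0,0,0,8.5,0,0,0,0,8.5,0,0,0,0,8.5,0,0,0,0]}}

```text
clock: 67.5
eef_pos: [0.6617, 0.0514, 0.1793]
tool_rot: [0.722, 0.692, 0.0, -0.0]
ft_force: [-1.0, 0.4, -0.8]
grip_width: 0.0846
grasp_force: 0.0
```

```bash
python3 - <<'E'
from h import *
p,a,s=pose();print(p.round(4))
B=np.array([.663,.05])
P=cloud(bot.camera("wrist")).reshape(-1,3);h=handle(P,B,.105);print(h)
B=h[0][0]/1000
plan([(*B,.11,PY,8.5,4),(*B,.0765,PY,8.5,1.2),(0,5)])
E
```

```text
[0.6617 0.0514 0.1793]
([array([663.5,  49.9]), array([19.9, 29.9]), np.float64(87.7)], 1068, np.float64(0.1051))
[8.5, -0.1, 0.1, 3.5, 0.0, 8.5, -0.05, 0.08, 3.43, 0.0, 8.5, 0.0, 0.0, 1.1, 0.0, 8.5, 0.0, 0.0, 1.1, 0.0, 8.5, 0.0, 0.0, 1.15, 0.0]
[0.0, 0.0, 0.0, 0.0, 0.0, 0.0, 0.0, 0.0, 0.0, 0.0, 0.0, 0.0, 0.0, 0.0, 0.0, 0.0, 0.0, 0.0, 0.0, 0.0, 0.0, 0.0, 0.0, 0.0, 0.0]
```

Emit:
{"api": "carry_out", "payload": {"increments": [8.5,-0.1,0.1,3.5,0,8.5,-0.05,0.1,3.4,0,8.5,0,0,1.1,0,8.5,0,0,1.1,0,8.5,0,0,1.1,0]}}

```text
clock: 68.18
eef_pos: [0.6647, 0.0501, 0.0781]
tool_rot: [0.722, 0.692, 0.001, 0.001]
ft_force: [-0.3, 0.2, -0.0]
grip_width: 0.0855
grasp_force: 0.0
```

Emit:
{"api": "carry_out", "payload": {"increments": [0,0,0,0,0,0,0,0,0,0,0,0,0,0,0,0,0,0,0,0,0,0,0,0,0]}}

```text
clock: 68.8
eef_pos: [0.6641, 0.05, 0.0783]
tool_rot: [0.722, 0.692, 0.001, 0.0]
ft_force: [-1.2, -0.4, 3.8]
grip_width: 0.0268
grasp_force: 59.1
```

Emit:
{"api": "carry_out", "payload": {"increments": [0,0,0,-3.1,0,0,0,0,-3.1,0,0,0,0,-3.1,0,0,0,0,-3.1,0,0,0,0,0,0]}}

```text
clock: 69.42
eef_pos: [0.6652, 0.0501, 0.2034]
tool_rot: [0.722, 0.692, 0.002, 0.002]
ft_force: [0.5, 0.1, -4.3]
grip_width: 0.0274
grasp_force: 59.8
```

Emit:
{"api": "carry_out", "payload": {"increments": [0,-4.2,-0.6,0,0.07,0,-4.2,-0.3,0,0.06,0,-4.2,0,0,0.07,0,-4.2,0.3,0,0.06,0,-4.2,0.5,0,0.07]}}

```text
clock: 70.05
eef_pos: [0.6247, -0.1585, 0.1981]
tool_rot: [0.826, 0.563, -0.001, -0.002]
ft_force: [0.9, 0.1, -2.7]
grip_width: 0.0271
grasp_force: 59.8
```

Emit:
{"api": "carry_out", "payload": {"increments": [0,-4.1,0.8,0,0.06,0,-4.1,1.0,0,0.07,0,-3.9,1.3,0,0.062,0,0,0,0,0,0,0,0,0,0]}}

```text
clock: 70.68
eef_pos: [0.6023, -0.2801, 0.1988]
tool_rot: [0.876, 0.482, -0.001, -0.002]
ft_force: [0.2, 0.4, -3.5]
grip_width: 0.0271
grasp_force: 59.8
```

Emit:
{"api": "carry_out", "payload": {"increments": [0,0,0,0,0,0,0,0,0,0,0,0,0,0,0,0,0,0,0,0,0,0,0,0,0]}}

```text
clock: 71.3
eef_pos: [0.6034, -0.2804, 0.2014]
tool_rot: [0.876, 0.482, 0.0, 0.0]
ft_force: [-0.5, -0.7, -2.9]
grip_width: 0.0267
grasp_force: 59.8
```

```bash
python3 - <<'E'
from h import *
p,a,s=pose();print(p.round(4),round(a,3))
for c in(bot.camera("side"),bot.camera("scene")):print(carton(c,(.553,-.361)),[handle(cloud(c).reshape(-1,3),slot(y),.093) for y in(-.092,-.03,.032)])
t=slot(.094)
plan([(*t,.09,CY,0,3),(*t,.069,CY,0,.9),(0,2)])
E
```

```text
[ 0.6034 -0.2804  0.2014] -0.564
(array([ 552.1, -360.9,  276.2,  181.6,   57.3]), 587) [([array([ 499.4, -435.4]), array([19.9, 28.5]), np.float64(60.0)], 43, np.float64(0.0923)), ([array([ 536.4, -384.5]), array([21.6, 34.5]), np.float64(56.2)], 47, np.float64(0.0917)), ([array([ 567.3, -331.2]), array([21.2, 31.2]), np.float64(58.0)], 46, np.float64(0.0918))]
(array([ 553.6, -359.7,  276.6,  175.1,   57.6]), 618) [([array([ 502.2, -434.9]), array([20.3, 25.9]), np.float64(67.1)], 49, np.float64(0.0923)), None, None]
[0.0, 0.0, 0.0, 2.8, 0.0, 0.0, 0.0, 0.0, 2.8, 0.0, 0.0, 0.0, 0.0, 2.8, 0.0, 0.0, -0.06, -0.03, 2.74, 0.0, 0.0, 0.0, 0.0, 0.7, 0.0]
[0.0, 0.0, 0.0, 0.7, 0.0, 0.0, 0.0, 0.0, 0.7, 0.0, 0.0, 0.0, 0.0, 0.0, 0.0, 0.0, 0.0, 0.0, 0.0, 0.0, 0.0, 0.0, 0.0, 0.0, 0.0]
```

Emit:
{"api": "carry_out", "payload": {"increments": [0,0,0,2.8,0,0,0,0,2.8,0,0,0,0,2.8,0,0,0,0,2.7,0,0,0,0,0.7,0]}}

```text
clock: 72.03
eef_pos: [0.6016, -0.2799, 0.0809]
tool_rot: [0.876, 0.482, -0.001, -0.002]
ft_force: [0.2, 0.3, -3.7]
grip_width: 0.027
grasp_force: 59.9
```

Emit:
{"api": "carry_out", "payload": {"increments": [0,0,0,0.8,0,0,0,0,0.6,0,0,0,0,0,0,8.5,0,0,0,0,8.5,0,0,0,0]}}

```text
clock: 72.65
eef_pos: [0.6042, -0.281, 0.0708]
tool_rot: [0.876, 0.482, 0.001, 0.001]
ft_force: [-0.2, -0.0, -0.7]
grip_width: 0.0622
grasp_force: 0.0
```

Emit:
{"api": "carry_out", "payload": {"increments": [8.5,0,0,0,0,8.5,0,0,0,0,8.5,0,0,-3,0,8.5,0,0,-4,0,8.5,0,0,-4,0]}}

```text
clock: 73.28
eef_pos: [0.6031, -0.2804, 0.1803]
tool_rot: [0.876, 0.482, -0.0, -0.0]
ft_force: [0.7, -0.3, 0.3]
grip_width: 0.0851
grasp_force: 0.0
```

Emit:
{"api": "carry_out", "payload": {"increments": [8.5,0,-2,-2,0,8.5,0,-4,-1,0,8.5,0,-4,0,0,8.5,0,-4,0,0,8.5,0,-4,0,0]}}

```text
clock: 73.9
eef_pos: [0.4501, -0.1837, 0.2096]
tool_rot: [0.876, 0.482, 0.0, 0.0]
ft_force: [-0.6, 0.2, 0.3]
grip_width: 0.0847
grasp_force: 0.0
```

Emit:
{"api": "carry_out", "payload": {"increments": [8.5,0,0,0,0,8.5,0,0,0,0,8.5,0,0,0,0,8.5,0,0,0,0,8.5,0,0,0,0]}}

```text
clock: 74.53
eef_pos: [0.4515, -0.1846, 0.209]
tool_rot: [0.876, 0.482, -0.0, -0.0]
ft_force: [-0.2, -0.7, 0.6]
grip_width: 0.0849
grasp_force: 0.0
```

```bash
python3 - <<'E'
from h import *
p,a,s=pose();print(p.round(4))
for n in("side","scene"):
    c=bot.camera(n);Q=cloud(c).reshape(-1,3);print(carton(c,(.553,-.361)))
    for y in(-.092,-.03,.032,.094): print(handle(Q,slot(y),.093),slot(y).round(4))
    for h in [(.545,.2797),(.4988,.3495)]: print(handle(Q,h,r=.022))
    bar(c)
    for t in "oil_bottle filter_can brake_drum bearing_ring wrench part_box".split(): print(t,[(w(c,d["xyz"]).round(3).tolist()) for d in bot.place_of(c,t)][:1])
    if n=="scene": cv2.imwrite("pics/end.png",c["pixels"])
E
```

```text
[ 0.4515 -0.1846  0.209 ]
(array([ 553.4, -359.4,  273.4,  183.1,   57.7]), 630)
([array([ 501.9, -438.4]), array([20.4, 33.4]), np.float64(59.2)], 44, np.float64(0.0919)) [ 0.5033 -0.4381]
None [ 0.5365 -0.3857]
([array([ 567. , -330.5]), array([20.2, 31. ]), np.float64(59.3)], 45, np.float64(0.0924)) [ 0.5696 -0.3333]
([array([ 602.7, -278.6]), array([19.4, 37.2]), np.float64(62.1)], 47, np.float64(0.0924)) [ 0.6027 -0.2809]
([array([543.7, 279.8]), array([30.1, 20.9]), np.float64(35.2)], 81, np.float64(0.0961))
([array([497.6, 349.9]), array([30. , 21.3]), np.float64(35.6)], 94, np.float64(0.096))
bar 501 [ 0.761 -0.005  0.16 ] 0.175
oil_bottle [[0.613, 0.493, 0.001]]
filter_can [[0.366, 0.245, 0.005]]
brake_drum [[0.503, -0.436, 0.004]]
bearing_ring [[0.397, 0.102, -0.0]]
wrench [[0.387, -0.122, -0.002]]
part_box [[0.356, -0.264, -0.004]]
(array([ 553.7, -359.4,  278.5,  175.2,   57.4]), 922)
([array([ 501.6, -437.4]), array([23.4, 29.8]), np.float64(50.6)], 69, np.float64(0.0919)) [ 0.5033 -0.4381]
([array([ 536.9, -384.2]), array([22.8, 28.9]), np.float64(57.2)], 75, np.float64(0.092)) [ 0.5365 -0.3857]
([array([ 568.2, -331.5]), array([24.3, 28.3]), np.float64(57.5)], 76, np.float64(0.0922)) [ 0.5696 -0.3333]
([array([ 603.1, -278.1]), array([21.6, 29.8]), np.float64(56.3)], 81, np.float64(0.0924)) [ 0.6027 -0.2809]
([array([545.1, 282. ]), array([30.6, 20.2]), np.float64(30.9)], 95, np.float64(0.0962))
([array([498.3, 351.1]), array([31.7, 20.2]), np.float64(35.3)], 96, np.float64(0.0957))
bar 982 [ 0.764 -0.012  0.162] 0.175
oil_bottle [[0.607, 0.491, -0.0]]
filter_can [[0.362, 0.246, -0.002]]
brake_drum [[0.753, 0.223, 0.0]]
bearing_ring [[0.396, 0.1, -0.002]]
wrench [[0.388, -0.123, -0.0]]
part_box [[0.352, -0.262, 0.005]]
```

View pics/end.png

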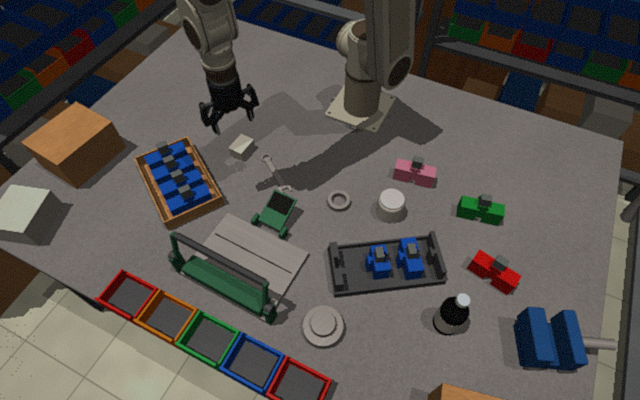

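All four long boxes stand upright in the carton (178,178), the medium and short boxes are seated in the rack, the pedal is up, and the bystanders have not moved.

```bash
python3 -c "
from workcell import bot
print(bot.job_done())"
```

```text
the job is handed in; nothing more can be done
None
```

All four long boxes were stood on the press bed, marked with the pedal taken down to its stop, and set upright in the carton. The job is handed in, but the hand-in gave no verdict.

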